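# Put the microphone adapters away behind the touch latch

## Task

Put away every loose microphone thread adapter on the desk: collect them in the small white tub, snap its lid fully down so that both end clips hold, and stand the closed tub upright in the upper drawer of the steel drawer unit. That drawer has no handle: press its front in until the touch latch lets go, keep a finger on the front as it springs out so that it comes gently and never flies open, and once the tub is in, press it shut until the latch holds it again. Leave everything else on the desk where it stands.

Things in the scene. Friction and masses are not known exactly. Their poses are not given: they have to be found in the camera images.
- adapter1: steel microphone thread adapter: flange 24 mm across, 5 mm high, on it a threaded stub 16 mm across, 11 mm high (16 mm in all), 35 g. Stands on its flange. Origin: centre of the flange's underside, z up through the stub. Three to five of adapters 1 to 5 are on the desk; an absent one reads None throughout
- adapter2: a like adapter, same origin and axes
- adapter3: a like adapter, same origin and axes
- adapter4: a like adapter, same origin and axes
- adapter5: a like adapter, same origin and axes
- tub: open white tub, 100 g: body 58 (x) by 95 (y) by 42 mm high, inside 54 by 91 mm, 39 mm deep, flange 68 by 105 mm around it with its top 31 mm up. A rounded catch at the middle of each end. Origin: centre of the underside, z up, y along its length. Stands upright on the desk. The lid goes on with the y axes parallel, either way round; together 62 mm high
- lid: the tub's white lid, 68 (x) by 105 (y) by 30 mm, 40 g, right way up: skirt 10 mm deep (over 2 mm play at the tub's rim, guided to 0.5 as it seats), plate with its top 14 mm up, on it a centred grip ridge 12 (x) by 50 (y) by 16 mm high. Origin: centre of the skirt's lower edge. End clips snap over the catches at 8 to 15 N; seated, its origin is 32 mm over the tub's; the ridge can carry the tub
- unit: grey steel drawer unit fixed on the desk, 300 mm deep (x), 260 wide (y), 190 high; two drawers one above the other, the lower stays shut. Origin: centre of the underside; its front looks along its own -x. The carcass's front edge is 150 mm before the origin; the drawer fronts are 14 mm thick and stand 8 mm off it (outer face at 172 mm)
- drawer (a joint): upper drawer's way out along the unit's -x, m: 0 shut and latched, 0.16 fully out. Press the front in 3 to 6 mm (10 to 15 N) to trip the latch; as it is let out, a spring (8 N, falling to 5) drives it to 0.045 or, if not caught, to its stop at over 0.5 m/s. Beyond, it slides with 1 N of friction. Shut: press it 3 to 5 mm past 0 (10 to 15 N) and let go; the latch catches it at 0
- front (a point): point on the outer face of the upper drawer's front, midway along its width (256 mm), 30 mm below its top edge (the front is 92 mm high); moves with the drawer
- front_top (a point): middle of the top edge of the upper drawer's front, 14 mm thick (x), 256 mm wide; it stands 30 mm higher than the drawer's side walls and can be pinched from above once the drawer is out; 8 mm lower than the top of the carcass
- bay (a point): point on the upper drawer's inner floor, on its middle line, 70 mm behind the front's inner face: room for the tub with its length across the drawer. Inside 228 mm wide, 236 mm long, walls 56 mm high; the carcass's opening is 88 mm high over this floor. Axes as the unit's; moves with the drawer
- pencil_holder: bystander: round pink ceramic pencil holder with pencils, 80 mm across, 165 mm high with the pencils, at the far side of the desk; leave it. Origin: centre of its underside
- shock_mount: bystander: black acrylic microphone shock mount on a round base, 94 mm wide, 152 mm high; leave it. Origin: centre of its underside
- dragon: bystander: seated dark green plastic dragon figurine, about 100 mm wide, 115 mm high; leave it. Origin: centre of its underside
- mouse: bystander: black computer mouse, 100 by 58 by 33 mm, near the robot; leave it. Origin: centre of its underside
- eraser: bystander: white eraser block, 44 by 22 by 12 mm; leave it. Origin: centre of its underside
- tape_roll: bystander: roll of clear tape lying flat, 64 mm across, 19 mm high; leave it. Origin: centre of its underside

How it is judged:
By the outcome, as a careful person would: the job done as asked, in the order asked, and still so for the second after the job is handed in, with the robot touching nothing.
Of adapter1, adapter2, adapter3, adapter4, adapter5 only 3 to 5 are there at a start; the rules pass over those that are not, and their reading is None.
At some moment in a run one of adapter1, adapter2, adapter3, adapter4, adapter5, lid, tub may be knocked a few centimetres aside while the robot is not near it.
Once in a run the grip may slacken for a moment while it holds something.
It also fails if it takes over 210 s, if anything falls off the work surface, if the arm or the gripper's body presses on something with over 40 N, if the wrist force passes 120 N, or if a joint passes its speed limit or range.

## Robot

A 7-joint arm with a two-finger parallel gripper is mounted at the origin on the work surface. World frame = base frame: x ahead of the robot, y to its left, z up, the work surface at z = 0. Lengths are in m, angles in rad, forces in N, time in s.
With the tool pointing down it reaches from about 0.4 to 0.85 m from the base axis. Payload 10.4 kg.
Tool frame: the origin (TCP) lies midway between the tips of the shut fingers; the grasp point (between the pads) lies hold_point_z behind it (hold_point_z is the distance from the TCP to the grasp point, in m); z points along the fingers, y is the line along which they close (so a half turn about z gives the same grasp; the last joint's range is limited). The gripper opens to 87 mm and grips with 3 to 60 N. Pads are 19 mm wide; open, the fingers measure 117 mm over their backs; the gripper's body (75 mm by 190 mm) begins 51 mm behind the grasp point.
Start: joints at [1.14, 0.332, -0.065, 1.46, 0.022, 1.35, -0.088], TCP at [0.248, -0.574, 0.183] pointing down, gripper open.
Joint ranges: [-2.6, 2.6], [-0.5, 2.12], [-1.47, 1.34], [0.16, 2.42], [-1.27, 4.41], [0.06, 2.06], [-2.6, 2.6]. Speed limits (rad/s): [2.22, 2.22, 2.79, 2.79, 3.14, 3.14, 3.14].

## Interface

Orientations are given as a unit quaternion [x, y, z, w].
In Python, from bench import * gives the robot as it stands. The module is installed in compiled form; this text tells all that it offers.
- The arm moves only by the tool drive_tool, never from a script. Its argument "increments" is a list of rows, each a list of 6 numbers: the shift along the tool's x, y, z scaled (see below), then the turn, a rotation vector about the tool's x, y, z scaled (see below). In form: [[dx, dy, dz, rx, ry, rz], ...]. A call has exactly 5 rows; each row is the pose to reach, as a shift and turn from the pose commanded when the call began, along the tool's axes at that moment; what a row does not reach only later rows make up. The controller multiplies each number of a shift by 300 mm and each number of a turn by pi/4 rad. A row lasts 1/12 s, in which the tool goes at most 41.7 mm and 7.16 degrees, less where a joint would pass 70% of its speed; a pose out of reach is approached as far as the arm can. A call with a number of a shift or a turn outside -1 to 1 is refused whole. A call with a gripper value outside its range is refused whole. "claw" is the closure, from 0 (fully open) to 1 (shut), set as the call begins (left out, the last holds). The fingers move at their own pace and stop on an object; "force" is the grip in N (left out, the last holds). Time passes only in rows, so rows that repeat a pose let the fingers close, or fill a call up. It gives the time, the measured TCP pose, the force, the opening and the grip force at its end, in the units of the state.
- read_state(): the state, without advancing time (a new reading comes with each control period).
- camera(name): name is "side" or "top" or "wrist"; returns the picture (420x560x3 uint8, blue, green, red); there is no depth.
- get_calibration(name): a dict with "K" (3x3 intrinsics, pixels), "k1" (the pictures are not rectified: a ray, as slopes to the right and down, at radius r is drawn at 1 + k1 r^2 times it, then the intrinsics apply), "position" and "rotation" of the camera in the world. Camera axes: x right, y down, z forward; pixel columns grow to the right and rows downward; lengths in m; the calibration is good to about 2 mm. A picture is of the moment at which its call begins: read the wrist's pose just before it. get_calibration takes no time and is no camera call; for the wrist camera it gives the pose at the moment of the call.
- close_job(): hands the job in; it is judged then, once.
The state is a dict: "time": time; "joint_positions": joint angles; "joint_vel": joint speeds; "joint_torque": joint torques, N m; "ee_pos": TCP position; "eef_rot": TCP orientation; "ft_force": force on the tool from outside, world axes, zero at the start; "torque": the same for the moment, N m; "width": finger opening in m; "grip_force": force on a finger pad.
Only numpy, scipy, OpenCV 4.12 (cv2) and the standard library are available. Lean on these libraries where they do the work, as an engineer would, in place of code of your own. Each camera call takes 0.05 s, during which the arm holds its last target. There are 200 camera calls.

## Working session

There is one attempt and no reset: what is moved stays moved. The work goes in short steps, Python scripts to look and compute and a tool call to move; the robot and the scene stay as the last step left them, time stands still between calls to the robot, and variables do not carry over. Pictures are saved under pics/ and viewed, at most 14 in all, crops included, and the job is handed in when it is done.

Besides the shell and the picture viewer there is one more tool, called by a JSON object that holds its "method" and its "body". drive_tool: Moves the arm, as the interface text tells. Its arguments: {"type":"object","properties":{"increments":{"type":"array","items":{"type":"array","items":{"type":"number"}}},"claw":{"type":"number"},"force":{"type":"number"}},"required":["increments"]}

```bash
mkdir -p pics; python3 - <<'E'
from bench import *
import cv2,numpy as np
s=read_state();print({k:np.round(v,3).tolist() for k,v in s.items()});print([k for k in s], )
for n in ("side","top"):
    c=get_calibration(n);print(n,c)
    cv2.imwrite(f"pics/{n}0.png",camera(n))
print(get_calibration("wrist"))
E
```

```text
{'time': 0.0, 'joint_positions': [1.14, 0.333, -0.065, 1.461, 0.022, 1.35, -0.089], 'joint_vel': [0.001, 0.001, -0.0, 0.001, 0.002, 0.001, 0.0], 'joint_torque': [0.0, -62.324, 0.025, -38.99, -0.061, 0.04, 0.0], 'ee_pos': [0.248, -0.573, 0.182], 'eef_rot': [0.979, 0.202, -0.0, -0.001], 'ft_force': [0.967, -1.654, 0.17], 'torque': [-0.014, 0.03, 0.031], 'grip_force': 0.0, 'width': 0.087}
['time', 'joint_positions', 'joint_vel', 'joint_torque', 'ee_pos', 'eef_rot', 'ft_force', 'torque', 'grip_force', 'width']
side {'K': array([[398.37408237,   0.        , 276.60092393],
       [  0.        , 398.37408237, 211.62589664],
       [  0.        ,   0.        ,   1.        ]]), 'k1': -0.019960455355738992, 'position': array([0.3602842 , 0.55058574, 0.85922779]), 'rotation': array([-0.14739285,  0.92095603, -0.35519051,  0.06288904])}
top {'K': array([[478.96953734,   0.        , 281.08493373],
       [  0.        , 478.96953734, 210.6463849 ],
       [  0.        ,   0.        ,   1.        ]]), 'k1': -0.0031700084345872054, 'position': array([ 0.47165554, -0.11518218,  1.53993383]), 'rotation': array([ 0.70893681, -0.70451348,  0.01549807, -0.02879528])}
{'K': array([[335.36210386,   0.        , 277.9409647 ],
       [  0.        , 335.36210386, 210.11538107],
       [  0.        ,   0.        ,   1.        ]]), 'k1': 0.008572432807595056, 'position': array([ 0.32158886, -0.54119449,  0.38533119]), 'rotation': array([ 0.82676169, -0.54281563, -0.08152911,  0.12316374])}
```

View pics/top0.png

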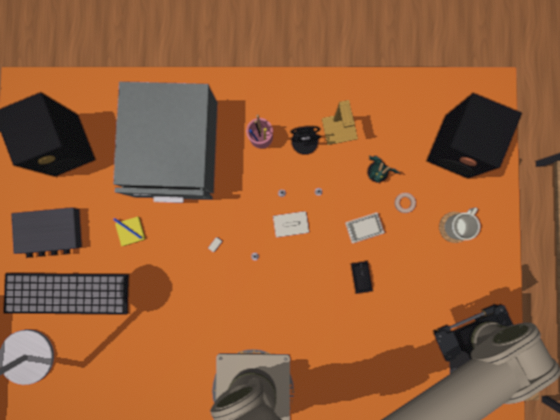

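View pics/side0.png

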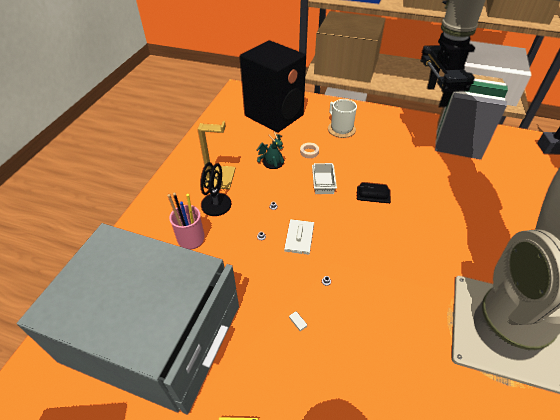

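```bash
python3 -c "
import bench;print([(k,getattr(bench,k) if not callable(getattr(bench,k)) else '') for k in dir(bench) if k[0]!='_'])"
```

```text
[('PlanningError', ''), ('camera', ''), ('close_job', ''), ('get_calibration', ''), ('hold_point_z', 0.0187), ('read_state', '')]
```

The top view shows adapters at (282,193), (319,192) and (255,257), the lid at (291,224), the tub at (365,228) and the unit's front along (168,192). The side view shows the same three adapters at (273,205), (261,236) and (326,281).

```bash
cat > h.py <<'E'
from bench import *
import cv2,numpy as np
from scipy.spatial.transform import Rotation as R
def ray(c,uv):
    K=c["K"];d=np.array([(uv[0]-K[0,2])/K[0,0],(uv[1]-K[1,2])/K[1,1]]);p=d.copy()
    for _ in range(8): p=d/(1+c["k1"]*(p@p))
    return c["position"],R.from_quat(c["rotation"]).apply([p[0],p[1],1.])
def onz(c,uv,z):
    o,d=ray(c,uv);return o+d*(z-o[2])/d[2]
def proj(c,P):
    q=R.from_quat(c["rotation"]).inv().apply(np.asarray(P)-c["position"]);p=q[:2]/q[2];p=p*(1+c["k1"]*(p@p))
    return np.array([c["K"][0,0]*p[0]+c["K"][0,2],c["K"][1,1]*p[1]+c["K"][1,2]])
def tri(ca,a,cb,b):
    o,d=ray(ca,a);q,e=ray(cb,b);d/=np.linalg.norm(d);e/=np.linalg.norm(e)
    s,t=np.linalg.lstsq(np.c_[d,-e],q-o,rcond=None)[0];A=o+s*d;B=q+t*e
    return (A+B)/2,np.linalg.norm(A-B)
def blobs(img,notorange=True,amin=8,amax=3000):
    h=cv2.cvtColor(img,cv2.COLOR_BGR2HSV)
    m=(h[...,1]<90).astype(np.uint8) if notorange else (h[...,1]<70).astype(np.uint8)&(h[...,2]>140).astype(np.uint8)
    cs,_=cv2.findContours(m*255,cv2.RETR_EXTERNAL,cv2.CHAIN_APPROX_NONE)
    return [(cv2.minAreaRect(k),cv2.contourArea(k)) for k in cs if amin<=cv2.contourArea(k)<=amax]
def show(img,u,v,w,h,s,name):
    cv2.imwrite("pics/"+name,cv2.resize(img[v:v+h,u:u+w],None,fx=s,fy=s,interpolation=cv2.INTER_CUBIC))
def inc(P,yaw=None,tilt=None,st=None):
    """tool-frame scaled increment from the measured pose to P, tool down with its y axis at yaw"""
    st=st or read_state();Rc=R.from_quat(st["eef_rot"]);sh=Rc.inv().apply(np.asarray(P)-st["ee_pos"])/.3
    r=np.zeros(3)
    if yaw is not None:
        c=[]
        for y in (yaw,yaw+np.pi):
            ya=np.array([np.cos(y),np.sin(y),0]);Rt=R.from_matrix(np.c_[np.cross(ya,[0,0,-1]),ya,[0,0,-1]])
            c.append((Rc.inv()*Rt).as_rotvec())
        r=min(c,key=np.linalg.norm)/(np.pi/4)
    return np.round(sh,4).tolist()+np.round(r,4).tolist()
E
python3 - <<'E'
from h import *
for n,z in (("side",0),("top",0)):
    c=get_calibration(n);im=cv2.imread(f"pics/{n}0.png")
    print(n)
    for (ce,sz,a),ar in blobs(im,amin=12):
        p=onz(c,ce,0.02)
        print(np.round(ce,1),np.round(sz,1),round(a),ar,np.round(p[:2],3))
im=cv2.imread("pics/top0.png");show(im,100,70,340,210,2.3,"topc.png")
E
```

```text
side
[297.7 320.7] [18.9  9.5] 51 157.0 [0.458 0.134]
[326.5 280.5] [8.5 8.5] 45 54.0 [0.421 0.009]
[260.8 235.8] [7.8 7.1] 45 43.5 [ 0.623 -0.074]
[298.6 236.4] [25.6 32.8] 8 750.5 [ 0.526 -0.103]
[273.2 205.6] [7.2 7.2] 27 31.0 [ 0.627 -0.19 ]
[373.5 192. ] [32.6 16.5] 6 447.5 [ 0.361 -0.334]
[203.3 177.6] [ 4.1 17.4] 9 28.5 [ 0.872 -0.236]
[324. 178.] [31.5 22.5] 85 615.0 [ 0.516 -0.348]
[217.  188.6] [27.8 51.7] 5 514.5 [ 0.811 -0.205]
[267.8 164. ] [13.4  4.7] 38 25.5 [ 0.702 -0.357]
[309. 150.] [14. 18.] 90 151.0 [ 0.596 -0.465]
[548.5 141.5] [23. 21.] 90 360.0 [-0.165 -0.758]
[342.8 111.3] [41.3 44.1] 9 996.5 [ 0.536 -0.721]
[316.5  89. ] [6. 5.] 90 20.0 [ 0.668 -0.841]
[542.7  89.9] [ 8.6 85.8] 28 536.5 [-0.184 -1.109]
[322.  17.] [16.  4.] 90 38.5 [ 0.817 -1.529]
top
[551.3 402.7] [21.8  7.5] 32 121.5 [-0.02  -0.921]
[ 26.5 357. ] [54. 53.] 90 2315.5 [0.1   0.714]
[361.5 277. ] [28.6 15.2] 81 394.5 [ 0.359 -0.34 ]
[255. 256.] [6. 6.] 90 29.0 [ 0.423 -0.005]
[214.7 244.2] [ 7.4 14.2] 37 88.0 [0.459 0.124]
[364.3 227.4] [21.8 33.8] 72 683.5 [ 0.515 -0.35 ]
[290.6 223.9] [21.5 33.4] 82 667.5 [ 0.525 -0.117]
[463.  226.2] [28.1 37.3] 72 797.5 [ 0.521 -0.66 ]
[ 46.1 232.2] [44.4 67.8] 84 2652.5 [0.493 0.666]
[404.5 202. ] [18. 19.] 90 275.0 [ 0.597 -0.477]
[281. 193.] [6. 6.] 90 28.0 [ 0.623 -0.086]
[318. 191.] [6. 6.] 90 31.0 [ 0.63  -0.203]
[378.9 171.1] [30.7 20.9] 35 278.5 [ 0.695 -0.397]
[547.9 160.5] [ 6.6 25.3] 72 130.0 [ 0.731 -0.931]
[253.7 135.7] [13.2  4.3] 59 20.0 [0.808 0.003]
[305.5 140. ] [26. 25.] 90 482.5 [ 0.794 -0.163]
```

View pics/topc.png

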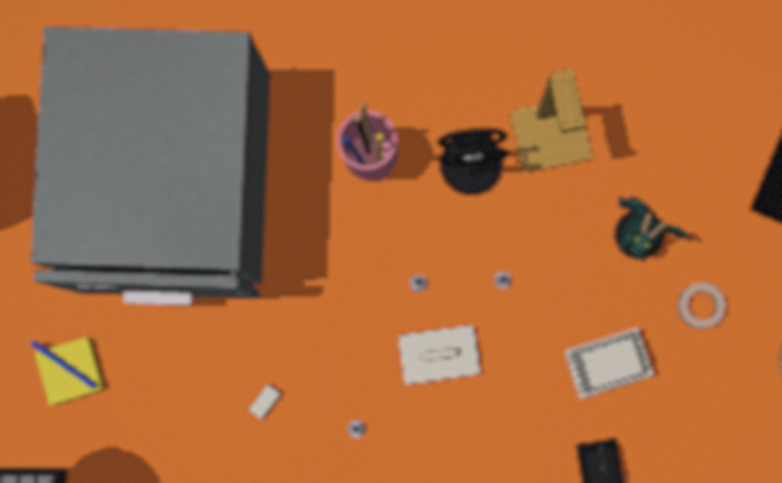

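```bash
python3 - <<'E'
from h import *
cs,ct=get_calibration("side"),get_calibration("top")
for n,a,b in (("A1",(326.5,280.5),(255,256)),("A2",(260.8,235.8),(281,193)),("A3",(273.2,205.6),(318,191)),("lid",(298.6,236.4),(290.6,223.9)),("tub",(324,178),(364.3,227.4))):
    p,e=tri(cs,a,ct,b);print(n,np.round(p,3),round(e,4), "top z.01",np.round(onz(ct,b,.01)[:2],3),"side",np.round(onz(cs,a,.01)[:2],3))
f=lambda u,v:(100+u/2.3,70+v/2.3)
C=[onz(ct,f(*q),.19) for q in ((47,28),(248,33),(237,270),(33,262))]
print(np.round(C,3)); C=np.array(C)
print([np.linalg.norm(C[i]-C[i-1]).round(3) for i in range(4)],np.mean(C,0).round(3))
# unit roof by mask too
for n,z in (("tub",.031),("lid",.014)):
    u={"tub":(364.3,227.4),"lid":(290.6,223.9)}[n]
    im=cv2.imread("pics/top0.png")
    for (r,ar) in blobs(im,amin=300,amax=1500):
        if np.hypot(r[0][0]-u[0],r[0][1]-u[1])<3:
            b=np.array([onz(ct,q,z)[:2] for q in cv2.boxPoints(r)]);e=b[1:]-b[:-1];L=np.linalg.norm(e,axis=1);k=L.argmax()
            print(n,b.mean(0).round(3),L.round(3),"yaw of length",np.degrees(np.arctan2(e[k,1],e[k,0])).round(1))
st=read_state()
print(inc([.50,-.35,.32],None))
E
```

```text
A1 [ 0.422 -0.003  0.001] 0.0006 top z.01 [ 0.422 -0.004] side [0.422 0.003]
A2 [ 0.626 -0.085  0.005] 0.0031 top z.01 [ 0.624 -0.085] side [ 0.626 -0.081]
A3 [ 0.632 -0.204  0.004] 0.0005 top z.01 [ 0.631 -0.204] side [ 0.63  -0.199]
lid [ 0.527 -0.116  0.003] 0.0033 top z.01 [ 0.525 -0.117] side [ 0.528 -0.111]
tub [ 0.516 -0.35   0.018] 0.0007 top z.01 [ 0.516 -0.351] side [ 0.518 -0.359]
[[0.926 0.378 0.19 ]
 [0.92  0.124 0.19 ]
 [0.621 0.133 0.19 ]
 [0.63  0.387 0.19 ]]
[np.float64(0.296), np.float64(0.254), np.float64(0.299), np.float64(0.254)] [0.774 0.255 0.19 ]
tub [ 0.515 -0.348] [0.106 0.068 0.106] yaw of length -71.2
lid [ 0.525 -0.117] [0.106 0.068 0.106] yaw of length -81.5
[1.0673, -0.3505, -0.4598, 0.0, 0.0, 0.0]
```

```bash
python3 - <<'E'
from h import *
st=read_state();Rm=R.from_quat(st["eef_rot"]).as_matrix();print("tool y yaw",np.degrees(np.arctan2(Rm[1,1],Rm[0,1])))
print(inc([.55,-.25,.25],np.radians(-71.2)))
E
```

```text
tool y yaw -66.62868519581737
[1.3525, -0.5901, -0.2262, -0.0016, 0.0001, 0.1016]
```

{"method": "drive_tool", "body": {"increments": [[0.05,-0.02,-0.02,0,0,0.02],[0.14,-0.06,-0.04,0,0,0.04],[0.25,-0.11,-0.06,0,0,0.06],[0.37,-0.16,-0.08,0,0,0.08],[0.49,-0.21,-0.1,0,0,0.1]]}}

```text
time: 0.52
ee_pos: [0.3584, -0.4563, 0.2126]
eef_rot: [0.987, 0.163, -0.0, -0.0]
ft_force: [1.0, -0.5, 0.2]
width: 0.0869
grip_force: 0.0
```

{"method": "drive_tool", "body": {"increments": [[0.12,-0.05,-0.02,0,0,0],[0.24,-0.1,-0.04,0,0,0],[0.36,-0.15,-0.06,0,0,0],[0.46,-0.2,-0.07,0,0,0],[0.52,-0.23,-0.08,0,0,0]]}}

```text
time: 0.93
ee_pos: [0.4861, -0.3378, 0.2367]
eef_rot: [0.986, 0.166, 0.001, -0.001]
ft_force: [-0.5, 0.6, -0.6]
width: 0.0871
grip_force: 0.0
```

{"method": "drive_tool", "body": {"increments": [[0.1,-0.04,-0.01,0,0,0],[0.2,-0.08,-0.02,0,0,0],[0.28,-0.12,-0.03,0,0,0],[0.33,-0.14,-0.04,0,0,0],[0.34,-0.15,-0.04,0,0,0]]}}

```text
time: 1.35
ee_pos: [0.5674, -0.2628, 0.2484]
eef_rot: [0.986, 0.166, 0.0, -0.001]
ft_force: [0.6, 1.9, -0.6]
width: 0.0871
grip_force: 0.0
```

```bash
python3 - <<'E'
from h import *
for n in ("wrist","top","side"):
    c=get_calibration(n);im=camera(n);cv2.imwrite(f"pics/{n}1.png",im);np.save(f"{n}1.npy",c,allow_pickle=True)
    if n!="wrist":
        for (ce,sz,a),ar in blobs(im,amin=12,amax=80): print(n,np.round(ce,1),ar,np.round(onz(c,ce,0.01)[:2],3))
s=read_state();print(s["ee_pos"],s["time"])
E
```

```text
top [255. 256.] 29.0 [ 0.422 -0.004]
top [281. 193.] 28.0 [ 0.624 -0.085]
top [318. 191.] 31.0 [ 0.631 -0.204]
top [252.9 135.2] 13.5 [0.812 0.007]
side [326.5 280.5] 54.0 [0.422 0.003]
side [260.8 235.8] 43.5 [ 0.627 -0.081]
side [273.2 205.6] 31.0 [ 0.63  -0.199]
side [203.3 177.6] 29.5 [ 0.878 -0.246]
side [267.8 164. ] 28.0 [ 0.706 -0.368]
side [288.   9.] 18.5 [ 1.023 -1.604]
[ 0.56437999 -0.26703101  0.24818525] 1.5
```

View pics/wrist1.png

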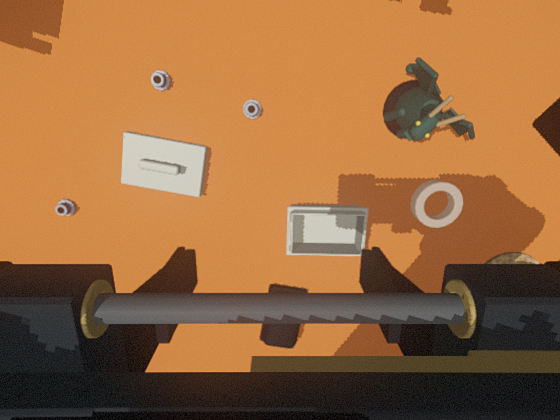

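View pics/top1.png

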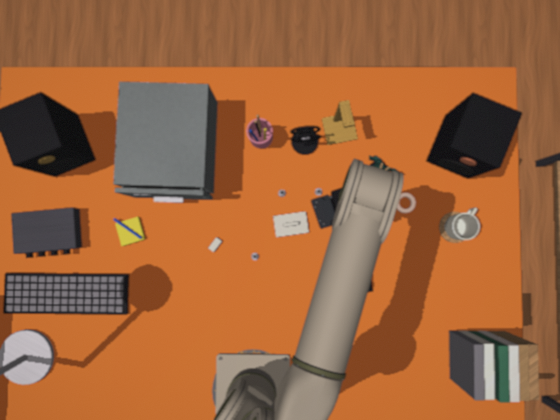

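The wrist view shows adapters at (160,80), (252,109) and (65,208), the lid at (165,163) and the tub at (327,231). The top view shows no further adapters where the arm stood before, so there are three.

```bash
cat >> h.py <<'E'
def wl(amin=20,amax=12000,z=.010,want=None):
    """wrist blobs -> world at height z"""
    c=get_calibration("wrist");im=camera("wrist");h=cv2.cvtColor(im,cv2.COLOR_BGR2HSV)
    m=((h[...,1]<110)).astype(np.uint8);m[255:]=0
    cs,_=cv2.findContours(m*255,cv2.RETR_EXTERNAL,cv2.CHAIN_APPROX_NONE);out=[]
    for k in cs:
        a=cv2.contourArea(k)
        if amin<a<amax:
            r=cv2.minAreaRect(k);b=np.array([onz(c,q,z)[:2] for q in cv2.boxPoints(r)]);e=b[1:]-b[:-1];L=np.linalg.norm(e,axis=1);i=L.argmax()
            out.append((b.mean(0),np.sort(L[:2]),np.degrees(np.arctan2(e[i,1],e[i,0])),r[0]))
            if want is None or np.linalg.norm(b.mean(0)-want)<.06:
                print("px",np.round(r[0]),"xy",b.mean(0).round(4),"size",np.sort(L[:2]).round(4),"yaw",out[-1][2].round(1))
    return im,out
E
python3 - <<'E'
from h import *
print("z=.01");wl(); print("z=.031");wl(amin=2000,z=.031);print(read_state()["ee_pos"])
print(inc([.630,-.202,.08],np.radians(-71.2)))
E
```

```text
z=.01
px [524. 252.] xy [ 0.568  -0.6366] size [0.0079 0.0211] yaw -71.0
px [325. 227.] xy [ 0.5102 -0.3545] size [0.0755 0.1109] yaw -72.7
px [ 62. 205.] xy [ 0.424 -0.003] size [0.0231 0.0269] yaw 108.9
px [435. 199.] xy [ 0.5965 -0.4819] size [0.0638 0.07  ] yaw -112.6
px [159. 161.] xy [ 0.5252 -0.1148] size [0.0709 0.1108] yaw -80.9
px [249. 105.] xy [ 0.6315 -0.2049] size [0.0227 0.023 ] yaw -115.1
px [156.  76.] xy [ 0.6263 -0.0883] size [0.023 0.024] yaw -166.8
px [420. 108.] xy [ 0.6952 -0.4112] size [0.0786 0.1251] yaw -119.4
z=.031
px [324. 226.] xy [ 0.5166 -0.3491] size [0.0708 0.1053] yaw 108.8
px [158. 161.] xy [ 0.5307 -0.1206] size [0.0676 0.106 ] yaw -80.9
px [412.  97.] xy [ 0.7009 -0.3893] size [0.075  0.0898] yaw -120.6
[ 0.56389977 -0.26805705  0.24841558]
[0.2799, -0.138, 0.5611, 0.0005, 0.0013, -0.0016]
```

{"method": "drive_tool", "body": {"increments": [[0.05,-0.02,0.1,0,0,0],[0.11,-0.05,0.22,0,0,0],[0.17,-0.08,0.34,0,0,0],[0.22,-0.1,0.44,0,0,0],[0.28,-0.128,0.5,0,0,0]], "claw": 0.5, "force": 20}}

```text
time: 2.02
ee_pos: [0.6298, -0.2043, 0.0946]
eef_rot: [0.987, 0.163, -0.002, -0.0]
ft_force: [-0.2, -0.3, -0.7]
width: 0.0613
grip_force: 0.0
```

{"method": "drive_tool", "body": {"increments": [[0,0,0.05,0,0,0],[0,0,0.1,0,0,0],[0,0,0.1,0,0,0],[0,0,0.1,0,0,0],[0,0,0.1,0,0,0]]}}

```text
time: 2.43
ee_pos: [0.6322, -0.2041, 0.0698]
eef_rot: [0.987, 0.163, 0.0, 0.0]
ft_force: [0.1, -1.0, 0.9]
width: 0.044
grip_force: 0.0
```

```bash
python3 - <<'E'
from h import *
im,_=wl(); cv2.imwrite("pics/w2.png",im)
s=read_state();print(s["ee_pos"],s["width"],s["time"]);print(inc([.6312,-.2045,.0065],np.radians(-71.2)))
E
```

```text
px [128. 248.] xy [ 0.56   -0.0942] size [0.012  0.0772] yaw 108.7
px [278. 210.] xy [ 0.6327 -0.2037] size [0.0227 0.0231] yaw 108.8
px [137. 170.] xy [ 0.6279 -0.088 ] size [0.0235 0.0237] yaw -90.3
px [520. 201.] xy [ 0.7009 -0.3878] size [0.0607 0.0918] yaw -147.5
px [292.  18.] xy [ 0.7674 -0.1677] size [0.0229 0.0708] yaw -71.2
[ 0.63256732 -0.20395348  0.07019431] 0.04335490420992577 2.4833
[-0.0052, -0.0, 0.2123, 0.0018, -0.0018, -0.0002]
```

View pics/w2.png

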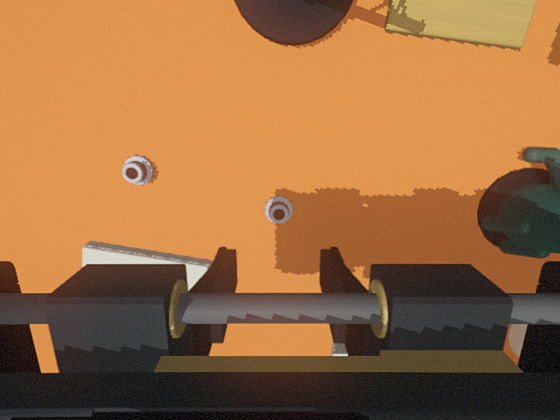

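{"method": "drive_tool", "body": {"increments": [[0,0,0.06,0,0,0],[0,0,0.12,0,0,0],[0,0,0.17,0,0,0],[0,0,0.2,0,0,0],[0,0,0.21,0,0,0]]}}

```text
time: 2.9
ee_pos: [0.6317, -0.2031, 0.005]
eef_rot: [0.987, 0.164, -0.0, -0.0]
ft_force: [0.6, 0.8, -0.2]
width: 0.0436
grip_force: 0.0
```

{"method": "drive_tool", "body": {"increments": [[0,0,0,0,0,0],[0,0,0,0,0,0],[0,0,0,0,0,0],[0,0,0,0,0,0],[0,0,0,0,0,0]], "claw": 0.9, "force": 20}}

```text
time: 3.32
ee_pos: [0.6327, -0.203, 0.0064]
eef_rot: [0.986, 0.164, 0.001, 0.0]
ft_force: [0.3, -0.3, -0.3]
width: 0.0179
grip_force: 0.0
```

{"method": "drive_tool", "body": {"increments": [[0,0,0,0,0,0],[0,0,0,0,0,0],[0,0,0,0,0,0],[0,0,0,0,0,0],[0,0,0,0,0,0]]}}

```text
time: 3.73
ee_pos: [0.6322, -0.2029, 0.0057]
eef_rot: [0.986, 0.164, 0.0, 0.0]
ft_force: [1.1, 0.1, -0.2]
width: 0.0088
grip_force: 0.0
```

```bash
python3 - <<'E'
from h import *
im,_=wl(); cv2.imwrite("pics/w3.png",im)
s=read_state();print(s["ee_pos"],s["width"],s["grip_force"])
ct=get_calibration("top");it=camera("top");cs=get_calibration("side");i=camera("side")
for n,c,im in (("t",ct,it),("s",cs,i)):
  for (ce,sz,a),ar in blobs(im,amin=12,amax=80): print(n,np.round(ce,1),ar,np.round(onz(c,ce,0.01)[:2],3))
E
```

```text
px [548. 250.] xy [ 0.6819 -0.3684] size [0.0064 0.0132] yaw 109.0
px [280. 238.] xy [ 0.6339 -0.2035] size [0.0225 0.0232] yaw 108.9
px [ 97. 188.] xy [ 0.6284 -0.0879] size [0.0239 0.026 ] yaw -77.6
px [306.   9.] xy [ 0.7594 -0.174 ] size [0.0083 0.0441] yaw 108.9
[ 0.6322324  -0.20282191  0.00566137] 0.008725044120199527 0.0
t [255. 256.] 29.0 [ 0.422 -0.004]
t [281. 193.] 28.0 [ 0.624 -0.085]
t [253.3 135.2] 13.5 [0.812 0.006]
t [259.1 126.7] 14.0 [ 0.84  -0.013]
s [326.5 280.5] 54.0 [0.422 0.003]
s [260.8 235.8] 43.5 [ 0.627 -0.081]
s [203.4 176.8] 26.5 [ 0.879 -0.249]
s [322.   16.5] 39.5 [ 0.823 -1.56 ]
s [555.   5.] 49.0 [-0.36  -2.109]
```

View pics/w3.png

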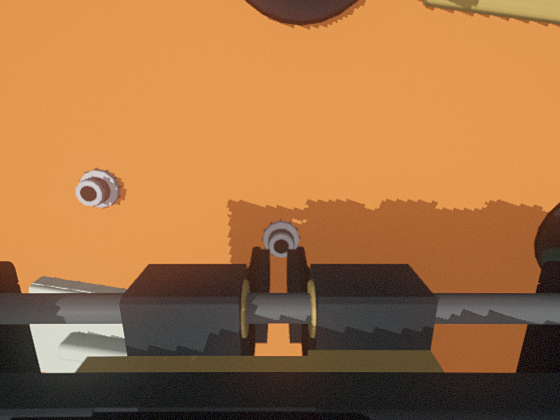

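```bash
python3 - <<'E'
from h import *
s=read_state();c=get_calibration("wrist");Rm=R.from_quat(s["eef_rot"])
for d in ([0,0,0],[.0095,0,0],[-.0095,0,0],[0,0,-.0187]): print(d,proj(c,s["ee_pos"]+Rm.apply(d)))
print(proj(c,[.6339,-.2035,.016]),proj(c,[.6339,-.2035,.0]))
E
```

```text
[0, 0, 0] [278.54816657 237.16778758]
[0.0095, 0, 0] [278.56862093 223.36034711]
[-0.0095, 0, 0] [278.52824111 250.63041666]
[0, 0, -0.0187] [278.61018303 248.74092865]
[280.5190012  241.29448525] [280.33517398 232.12668173]
```

```bash
python3 - <<'E'
from h import *
im=cv2.imread("pics/w3.png");im=np.clip(im.astype(float)*2.2,0,255).astype(np.uint8);show(im,190,200,180,130,4,"w3c.png")
c=get_calibration("wrist");s=read_state();Rm=R.from_quat(s["eef_rot"])
print("cam in tool",Rm.inv().apply(c["position"]-s["ee_pos"]),"axis",Rm.inv().apply(R.from_quat(c["rotation"]).apply([0,0,1])))
E
```

```text
cam in tool [ 0.08051323 -0.00051369 -0.20338617] axis [-2.92126306e-01  4.85396469e-04  9.56379624e-01]
```

View pics/w3c.png

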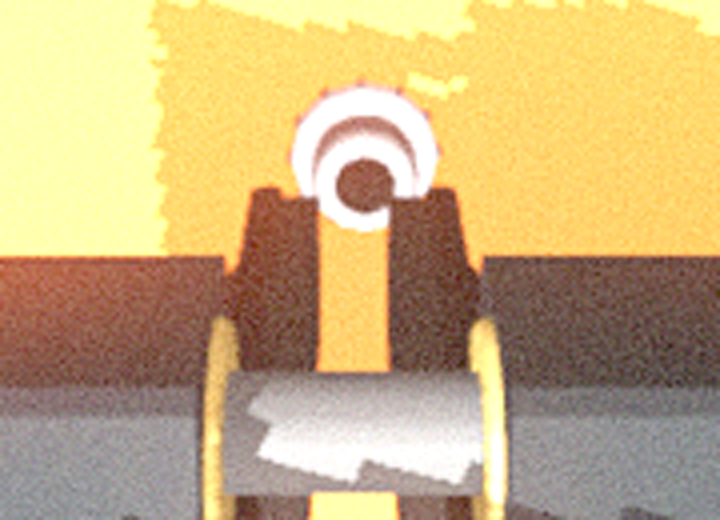

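```bash
python3 - <<'E'
from h import *
c=get_calibration("side");im=camera("side");s=read_state();p=proj(c,s["ee_pos"]);print(p,proj(c,s["ee_pos"]+[0,0,.04]))
u,v=np.round(p).astype(int);g=cv2.cvtColor(im,cv2.COLOR_BGR2HSV)[...,2]
print(g[v-24:v+9,u-12:u+13])
E
```

```text
[273.10961004 205.49952859] [272.86366515 195.94353514]
[[ 42  42  46  48  45  49  49  47  48  48  47  46  48  48  48  48  47  45
   48  48  43  25  36  38  39]
 [ 88  43  47  47  47  47  48  46  46  48  45  46  44  47  46  47  46  45
   46  47  40  49 165  92  27]
 [ 95  46  48  49  46  46  46  47  46  47  47  46  46  46  46  46  45  47
   48  45  48  57 122 125 111]
 [ 49  48  48  47  46  47  46  47  45  45  47  46  48  47  46  46  45  45
   45  46  49  45  60  72 132]
 [ 48  46  46  46  46  45  47  45  48  46  46  46  46  46  45  47  45  46
   45  46  46  47  46  46  51]
 [ 47  47  47  46  46  45  46  46  46  47  48  47  46  45  47  46  48  45
   47  45  46  47  46  47  48]
 [ 47  46  47  46  47  46  47  47  44  47  47  46  47  48  45  47  48  46
   44  47  44  39  41  48  47]
 [ 38  33  45  46  48  44  45  47  45  45  47  46  45  48  46  46  46  45
   47  46  32  91  47  46  48]
 [ 86  57  46  47  45  47  47  45  49  45  47  46  47  47  48  46  45  37
   39  45  43  85  70  49  50]
 [ 52  48  38  44  75  42  47  46  45  47  46  46  46  48  47  46  30 153
   50  42  47  52  50  46
[... 1721 characters left out ...]
17 120  93  83  59  70 120 122 132 172
  173 172 171 171 171 171 173]
 [249 249 249 250 255 183 171 173 134  95  79 114 118 107 114 126 132 172
  173 174 172 172 172 172 172]
 [249 249 249 250 255 185 170 173 172 171 108  94  80 118 105 168 170 173
  171 173 173 172 172 172 171]
 [249 249 249 250 255 185 170 172 174 175 171 169 169 171 169 173 174 172
  172 173 171 172 171 172 173]
 [249 249 249 251 255 187 170 172 174 172 174 173 174 173 174 174 173 171
  172 172 172 171 171 171 171]
 [249 249 250 253 201 170 170 171 172 172 170 173 172 173 172 173 173 171
  172 172 173 171 171 173 171]
 [249 249 250 254 182 168 171 171 172 172 173 173 173 174 172 172 171 170
  172 172 172 172 173 171 172]]
```

{"method": "drive_tool", "body": {"increments": [[0,0,0,0,0,0],[0,0,0,0,0,0],[0,0,0,0,0,0],[0,0,0.005,0,0,0],[0,0,0.01,0,0,0]], "claw": 0.6}}

```text
time: 4.35
ee_pos: [0.6323, -0.2029, 0.0026]
eef_rot: [0.986, 0.164, 0.0, 0.0]
ft_force: [0.8, 0.8, 0.7]
width: 0.0319
grip_force: 0.0
```

{"method": "drive_tool", "body": {"increments": [[0,0,0.003,0,0,0],[0,0,0.006,0,0,0],[0,0,0.01,0,0,0],[0,0,0.01,0,0,0],[0,0,0.01,0,0,0]]}}

```text
time: 4.77
ee_pos: [0.6322, -0.2028, -0.0004]
eef_rot: [0.986, 0.164, -0.0, 0.0]
ft_force: [-0.8, -0.5, 0.1]
width: 0.0351
grip_force: 0.0
```

{"method": "drive_tool", "body": {"increments": [[0,0,0,0,0,0],[0,0,0,0,0,0],[0,0,0,0,0,0],[0,0,0,0,0,0],[0,0,0,0,0,0]], "claw": 0.9}}

```text
time: 5.18
ee_pos: [0.6322, -0.2029, -0.0003]
eef_rot: [0.986, 0.164, 0.0, 0.0]
ft_force: [0.1, 0.1, 0.1]
width: 0.0119
grip_force: 0.0
```

```bash
python3 - <<'E'
from h import *
im=camera("wrist");im=np.clip(im.astype(float)*2.2,0,255).astype(np.uint8);show(im,190,200,180,130,4,"w4c.png")
s=read_state();print(s["ee_pos"],s["width"],s["grip_force"],s["ft_force"])
c=get_calibration("side");im=camera("side");p=proj(c,s["ee_pos"]);print(p)
u,v=np.round(p).astype(int);print(cv2.cvtColor(im,cv2.COLOR_BGR2HSV)[v-7:v+6,u-9:u+10,2])
E
```

```text
[ 6.32207393e-01 -2.02871615e-01 -3.09294688e-04] 0.010419105464757283 0.0 [-0.06805792  0.14989008 -0.47647053]
[273.1499372  206.87422004]
[[  7  12   4   7   9   8  13  11   8  13   8   9  11   8  10  13   5  12
   16]
 [ 11  10   9  11  12  10   8  12  10  13  11  12  11   9  14  11  10  11
   15]
 [  8   6  10  10  11   9   9  10  10   8  10   8   6   9   8  11  14  11
   10]
 [130 118 121 123 123 125 111  92  20   7   1 122 175 175 174 173 175 172
  173]
 [255 255 255 188 170 255 137 120  96  62 122 107 156 178 177 174 175 176
  176]
 [252 255 203 172 171 207  92  66  80  90  73  58 103 144 173 173 173 171
  172]
 [250 255 184 170 174 134 124  45  27  44  42  46 125 100 168 174 172 173
  171]
 [250 255 183 171 175 115 120  95  81  60  72 119 121 133 173 173 171 172
  171]
 [250 255 184 172 175 135  92  81 115 118 107 115 125 132 172 173 171 172
  173]
 [250 255 184 170 173 169 170 110  94  78 117 105 167 170 173 172 172 170
  173]
 [250 255 184 170 171 174 174 170 169 169 170 169 175 174 173 172 173 173
  173]
 [251 255 186 170 172 172 173 172 173 175 174 175 173 172 173 171 172 172
  171]
 [253 200 170 172 172 173 172 172 172 172 173 173 172 172 172 172 171 171
  173]]
```

View pics/w4c.png

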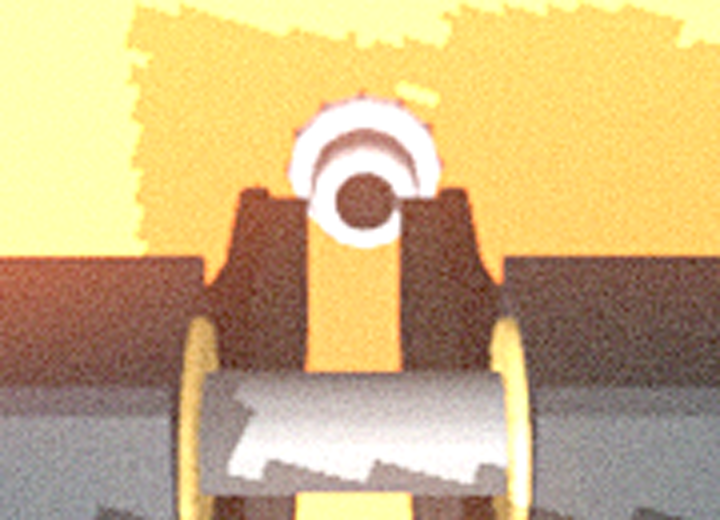

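{"method": "drive_tool", "body": {"increments": [[0,0,0,0,0,0],[0,0,0,0,0,0],[0,0,0,0,0,0],[0,0,0.005,0,0,0],[0,0,0.01,0,0,0]], "claw": 0.6}}

```text
time: 5.7
ee_pos: [0.6323, -0.2029, -0.0034]
eef_rot: [0.986, 0.164, 0.0, 0.0]
ft_force: [-0.5, 1.0, -0.9]
width: 0.0321
grip_force: 0.0
```

{"method": "drive_tool", "body": {"increments": [[0,0,0.003,0,0,0],[0,0,0.008,0,0,0],[0,0,0.013,0,0,0],[0,0,0.018,0,0,0],[0,0,0.02,0,0,0]]}}

```text
time: 6.12
ee_pos: [0.6321, -0.2028, -0.0097]
eef_rot: [0.986, 0.164, -0.0, -0.0]
ft_force: [-0.8, 0.1, -0.1]
width: 0.0346
grip_force: 0.0
```

{"method": "drive_tool", "body": {"increments": [[0,0,0,0,0,0],[0,0,0,0,0,0],[0,0,0,0,0,0],[0,0,0,0,0,0],[0,0,0,0,0,0]], "claw": 0.9}}

```text
time: 6.53
ee_pos: [0.6323, -0.2029, -0.0092]
eef_rot: [0.986, 0.164, 0.0, 0.0]
ft_force: [-0.8, 0.2, 0.6]
width: 0.0115
grip_force: 0.0
```

{"method": "drive_tool", "body": {"increments": [[0,0,0,0,0,0],[0,0,0,0,0,0],[0,0,0,0,0,0],[0,0,0.005,0,0,0],[0,0,0.01,0,0,0]], "claw": 0.6}}

```text
time: 6.95
ee_pos: [0.6323, -0.2029, -0.0124]
eef_rot: [0.986, 0.164, 0.0, 0.0]
ft_force: [-0.4, -0.1, 0.1]
width: 0.0327
grip_force: 0.0
```

{"method": "drive_tool", "body": {"increments": [[0,0,0.003,0,0,0],[0,0,0.006,0,0,0],[0,0,0.01,0,0,0],[0,0,0.01,0,0,0],[0,0,0.01,0,0,0]]}}

```text
time: 7.37
ee_pos: [0.6322, -0.2028, -0.0154]
eef_rot: [0.986, 0.164, -0.0, 0.0]
ft_force: [-0.1, -0.4, 0.0]
width: 0.0347
grip_force: 0.0
```

{"method": "drive_tool", "body": {"increments": [[0,0,0,0,0,0],[0,0,0,0,0,0],[0,0,0,0,0,0],[0,0,0,0,0,0],[0,0,0,0,0,0]], "claw": 0.9}}

```text
time: 7.78
ee_pos: [0.6322, -0.2028, -0.0153]
eef_rot: [0.986, 0.164, 0.0, 0.0]
ft_force: [0.3, 0.7, 1.0]
width: 0.012
grip_force: 0.0
```

```bash
python3 - <<'E'
from h import *
s=read_state();print(s["ee_pos"],s["width"],s["grip_force"],s["ft_force"])
c=get_calibration("side");im=camera("side");p=proj(c,s["ee_pos"]);print(p)
u,v=np.round(p).astype(int);print(cv2.cvtColor(im,cv2.COLOR_BGR2HSV)[v-13:v+2,u-9:u+10,2])
im=camera("wrist");im=np.clip(im.astype(float)*2.2,0,255).astype(np.uint8);show(im,190,200,180,130,4,"w5c.png")
E
```

```text
[ 0.63223491 -0.20283589 -0.01529427] 0.011983025623823864 0.0 [0.33606938 0.69019603 0.97581617]
[273.22560991 210.31161647]
[[ 53 108  57  51  52  49  51  50  52  52  51  52  45  44  67  77  49  48
   52]
 [ 29  42  30  28  32  32  33  26  27  33  26  36  31  34  28  32  20  26
   20]
 [ 26  25  24  24  24  28  24  26  26  26  24  27  24  26  25  24  23  27
   26]
 [ 20  25  22  22  25  24  23  20  23  24  24  22  23  21  23  22  17  16
   19]
 [  8  15  10   8  11  10  12  13   9  10  10  16  12   7  12  12   6  13
    8]
 [ 11  11  11   8  12   9  12  12  11  10   7  10  13  12   9   7  11  11
   26]
 [  6   5   6   8  10   8   9   5   7  10   6   7   5   7   7   8   6   6
   33]
 [ 11   6  12   5  10  13   6  13  12  10  12   8  12  14   5  14   7  12
   22]
 [ 12  12  11  12  12  11  12  10  13  10  11  10  12  10   9  13   9  11
   11]
 [  8   9  12   9  10   9   5   4   5  10   8   7   4  11   9  10   8  10
   10]
 [217 221 176 173 175 117 114  97  87  61  72 121 117 136 171 175 175 173
  172]
 [255 255 188 174 178 138  97  81 115 118 109 117 127 131 173 176 177 176
  176]
 [252 255 186 172 172 173 170 111  93  78 116 105 168 170 174 174 173 172
  171]
 [253 200 171 171 171 174 175 170 168 168 172 169 173 170 173 173 172 170
  172]
 [254 183 168 171 171 171 171 172 175 174 173 173 172 173 171 172 172 173
  172]]
```

View pics/w5c.png

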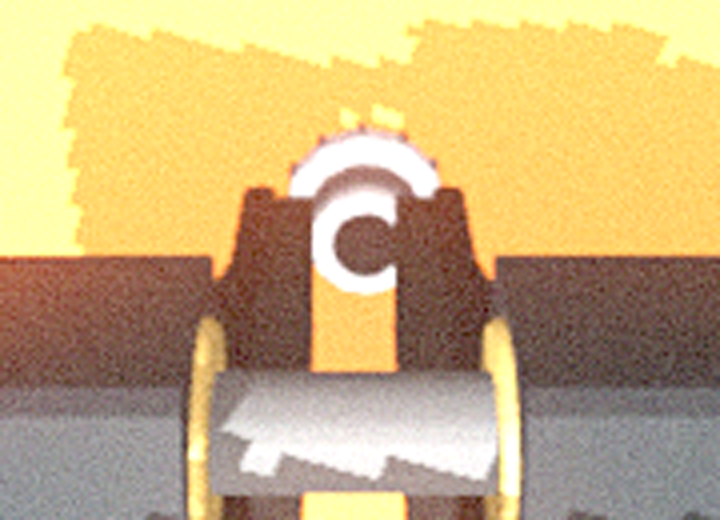

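The wrist picture puts the finger ends about 41 mm short of the reported TCP: an opening of 87 mm spans 166 px, so depth is 0.176 m. That agrees with there being no contact at z = -0.015. I'll go on down in steps while watching the force.

{"method": "drive_tool", "body": {"increments": [[0,0,0,0,0,0],[0,0,0,0,0,0],[0,0,0,0,0,0],[0,0,0.005,0,0,0],[0,0,0.01,0,0,0]], "claw": 0.6}}

```text
time: 8.3
ee_pos: [0.6323, -0.2029, -0.0184]
eef_rot: [0.986, 0.164, 0.0, 0.0]
ft_force: [-0.5, -0.0, -0.5]
width: 0.032
grip_force: 0.0
```

{"method": "drive_tool", "body": {"increments": [[0,0,0.006,0,0,0],[0,0,0.012,0,0,0],[0,0,0.018,0,0,0],[0,0,0.024,0,0,0],[0,0,0.026,0,0,0]]}}

```text
time: 8.72
ee_pos: [0.632, -0.2028, -0.0266]
eef_rot: [0.986, 0.164, -0.0, -0.0]
ft_force: [-0.2, 0.6, 1.0]
width: 0.0348
grip_force: 0.0
```

{"method": "drive_tool", "body": {"increments": [[0,0,0.003,0,0,0],[0,0,0.006,0,0,0],[0,0,0.01,0,0,0],[0,0,0.014,0,0,0],[0,0,0.016,0,0,0]]}}

```text
time: 9.13
ee_pos: [0.6321, -0.2029, -0.0311]
eef_rot: [0.986, 0.164, -0.0, 0.0]
ft_force: [0.2, 0.3, -0.8]
width: 0.0349
grip_force: 0.0
```

{"method": "drive_tool", "body": {"increments": [[0,0,0,0,0,0],[0,0,0,0,0,0],[0,0,0,0,0,0],[0,0,0,0,0,0],[0,0,0,0,0,0]], "claw": 0.9}}

```text
time: 9.55
ee_pos: [0.6323, -0.2029, -0.0308]
eef_rot: [0.986, 0.164, 0.0, 0.0]
ft_force: [0.4, 0.2, 0.6]
width: 0.015
grip_force: 20.0
```

{"method": "drive_tool", "body": {"increments": [[0,0,0,0,0,0],[0,0,0,0,0,0],[0,0,0,0,0,0],[0,0,0,0,0,0],[0,0,0,0,0,0]]}}

```text
time: 9.97
ee_pos: [0.6323, -0.2029, -0.0309]
eef_rot: [0.986, 0.164, 0.0, 0.0]
ft_force: [-0.1, -0.9, 0.2]
width: 0.0145
grip_force: 20.0
```

{"method": "drive_tool", "body": {"increments": [[0,0,-0.02,0,0,0],[0,0,-0.07,0,0,0],[0,0,-0.14,0,0,0],[0,0,-0.21,0,0,0],[0,0,-0.27,0,0,0]]}}

```text
time: 10.38
ee_pos: [0.6328, -0.2028, 0.053]
eef_rot: [0.986, 0.164, 0.001, 0.0]
ft_force: [0.2, -0.0, -0.8]
width: 0.0146
grip_force: 20.0
```

{"method": "drive_tool", "body": {"increments": [[-0.04,0.03,0,0,0,0],[-0.1,0.08,0,0,0,0],[-0.17,0.14,0,0,0,0],[-0.24,0.19,0,0,0,0],[-0.3,0.24,0,0,0,0]]}}

```text
time: 10.8
ee_pos: [0.5688, -0.3021, 0.0508]
eef_rot: [0.987, 0.163, -0.0, 0.0]
ft_force: [0.5, -1.3, -1.1]
width: 0.0148
grip_force: 20.0
```

{"method": "drive_tool", "body": {"increments": [[-0.06,0.05,0,0,0,0],[-0.11,0.09,0,0,0,0],[-0.15,0.12,0,0,0,0],[-0.177,0.143,0,0,0,0],[-0.177,0.143,0,0,0,0]]}}

```text
time: 11.22
ee_pos: [0.5322, -0.3606, 0.0503]
eef_rot: [0.987, 0.162, -0.0, 0.001]
ft_force: [-0.4, 0.2, -0.9]
width: 0.0149
grip_force: 20.0
```

```bash
python3 - <<'E'
from h import *
s=read_state();print(s["ee_pos"],s["width"],s["grip_force"])
c=get_calibration("top");im=camera("top")
im2,o=wl(z=.01); cv2.imwrite("pics/w6.png",im2)
c=get_calibration("wrist");print([proj(c,[.516+a*.9466*.034+b*.322*.0525,-.349+a*.322*.034-b*.9466*.0525,.031]).round() for a,b in((1,1),(1,-1),(-1,-1),(-1,1))])
print("to T1",inc([.5338,-.3577,-.017],np.radians(-71.2)))
E
```

```text
[ 0.53224935 -0.36057756  0.05034333] 0.014860969151160582 19.99950349330902
px [256. 224.] xy [ 0.522  -0.3438] size [0.0482 0.1146] yaw 108.8
px [463. 190.] xy [ 0.5968 -0.482 ] size [0.0645 0.0705] yaw -111.3
px [ 16. 131.] xy [ 0.5334 -0.1632] size [0.0221 0.0718] yaw -173.3
px [520.  20.] xy [ 0.7102 -0.4627] size [0.0242 0.0491] yaw 108.5
px [416.  32.] xy [ 0.683  -0.4026] size [0.0373 0.0729] yaw 108.7
[array([335., 201.]), array([182., 201.]), array([190., 289.]), array([330., 289.])]
to T1 [-0.0028, 0.0012, 0.2242, -0.0003, -0.0008, 0.0018]
```

View pics/w6.png

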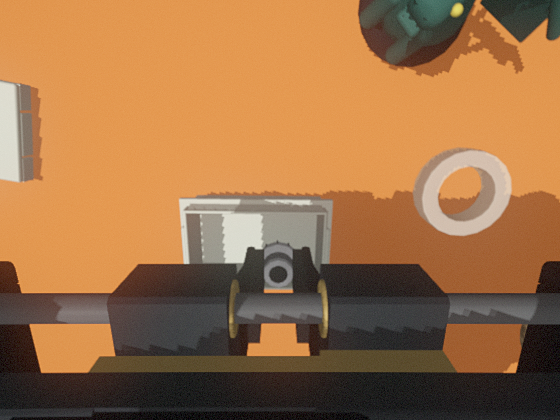

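The tub is where I measured it, with its flange's far edge at (180..333,199), and the held adapter is upright at (278,262). I'll lower it and let go.

{"method": "drive_tool", "body": {"increments": [[0,0,0.04,0,0,0],[0,0,0.1,0,0,0],[0,0,0.16,0,0,0],[0,0,0.2,0,0,0],[0,0,0.224,0,0,0]]}}

```text
time: 11.73
ee_pos: [0.5336, -0.3559, -0.0196]
eef_rot: [0.986, 0.165, -0.001, -0.001]
ft_force: [-0.6, -0.1, -0.3]
width: 0.0148
grip_force: 20.0
```

{"method": "drive_tool", "body": {"increments": [[0,0,0.01,0,0,0],[0,0,0.01,0,0,0],[0,0,0.01,0,0,0],[0,0,0.01,0,0,0],[0,0,0.01,0,0,0]]}}

```text
time: 12.15
ee_pos: [0.5346, -0.3582, -0.0192]
eef_rot: [0.986, 0.164, 0.001, 0.001]
ft_force: [-0.2, 0.4, -1.0]
width: 0.0145
grip_force: 20.0
```

{"method": "drive_tool", "body": {"increments": [[0,0,0,0,0,0],[0,0,0,0,0,0],[0,0,0,0,0,0],[0,0,-0.03,0,0,0],[0,0,-0.09,0,0,0]], "claw": 0.7}}

```text
time: 12.57
ee_pos: [0.5325, -0.357, 0.0055]
eef_rot: [0.986, 0.164, -0.001, -0.001]
ft_force: [0.1, -0.6, 0.8]
width: 0.0256
grip_force: 0.0
```

{"method": "drive_tool", "body": {"increments": [[0,0,-0.09,0,0,0],[0,0,-0.18,0,0,0],[0,0,-0.24,0,0,0],[0,0,-0.28,0,0,0],[0,0,-0.28,0,0,0]]}}

```text
time: 12.98
ee_pos: [0.5354, -0.3587, 0.0943]
eef_rot: [0.986, 0.164, 0.002, 0.002]
ft_force: [0.2, -0.5, 0.7]
width: 0.026
grip_force: 0.0
```

```bash
python3 - <<'E'
from h import *
s=read_state();print(s["ee_pos"],s["width"],s["time"])
ct=get_calibration("top");it=camera("top");cs=get_calibration("side");i=camera("side")
for n,c,im in (("t",ct,it),("s",cs,i)):
  for (ce,sz,a),ar in blobs(im,amin=12,amax=80): print(n,np.round(ce,1),ar,np.round(onz(c,ce,0.01)[:2],3))
print(inc([.626,-.087,.10],np.radians(-71.2)))
wl(z=.01)
E
```

```text
[ 0.53540933 -0.35870185  0.09431563] 0.026032708780902084 12.9833
t [255. 256.] 29.0 [ 0.422 -0.004]
t [281. 193.] 28.0 [ 0.624 -0.085]
t [253.8 136.2] 19.5 [0.808 0.004]
s [326.5 280.5] 54.0 [0.422 0.003]
s [260.8 235.8] 43.5 [ 0.627 -0.081]
s [203.3 177.6] 28.0 [ 0.878 -0.246]
s [267.8 164. ] 26.5 [ 0.706 -0.368]
s [553.5   2.5] 24.0 [-0.357 -2.145]
[0.5828, -0.7546, -0.0318, -0.0, 0.0002, 0.0015]
px [260. 219.] xy [ 0.5133 -0.3474] size [0.0652 0.1142] yaw -71.1
px [438. 182.] xy [ 0.5958 -0.4819] size [0.0668 0.0681] yaw 108.9
px [ 34. 124.] xy [ 0.5307 -0.147 ] size [0.0522 0.0767] yaw -171.6
px [428.  36.] xy [ 0.6954 -0.4222] size [0.0495 0.1158] yaw 108.7
```

{"method": "drive_tool", "body": {"increments": [[0.04,-0.05,0,0,0,0],[0.1,-0.13,0,0,0,0],[0.18,-0.23,0,0,0,0],[0.26,-0.33,0,0,0,0],[0.33,-0.43,0,0,0,0]], "claw": 0.6}}

```text
time: 13.55
ee_pos: [0.5855, -0.2016, 0.089]
eef_rot: [0.986, 0.164, -0.001, -0.001]
ft_force: [-0.0, 1.1, 0.8]
width: 0.0345
grip_force: 0.0
```

{"method": "drive_tool", "body": {"increments": [[0.08,-0.1,0.02,0,0,0],[0.16,-0.2,0.05,0,0,0],[0.22,-0.28,0.08,0,0,0],[0.25,-0.32,0.12,0,0,0],[0.253,-0.327,0.15,0,0,0]]}}

```text
time: 13.97
ee_pos: [0.6256, -0.0808, 0.0433]
eef_rot: [0.986, 0.167, -0.001, -0.002]
ft_force: [-0.2, 0.3, 0.1]
width: 0.0344
grip_force: 0.0
```

{"method": "drive_tool", "body": {"increments": [[0,0,0.03,0,0,0],[0,0,0.06,0,0,0],[0,0,0.08,0,0,0],[0,0,0.08,0,0,0],[0,0,0.08,0,0,0]]}}

```text
time: 14.38
ee_pos: [0.6257, -0.0877, 0.0216]
eef_rot: [0.987, 0.163, -0.0, 0.0]
ft_force: [0.1, 0.3, 0.5]
width: 0.0349
grip_force: 0.0
```

```bash
python3 - <<'E'
from h import *
wl(z=.01,want=[.6265,-.0875]);s=read_state();print(s["ee_pos"])
print(inc([.6265,-.0875,-.034],np.radians(-71.2)))
E
```

```text
px [277. 227.] xy [ 0.6281 -0.0859] size [0.0226 0.0231] yaw 156.1
[ 0.62613918 -0.08739687  0.02220907]
[0.001, 0.0006, 0.1874, 0.0006, -0.0005, -0.0003]
```

{"method": "drive_tool", "body": {"increments": [[0,0,0.05,0,0,0],[0,0,0.1,0,0,0],[0,0,0.15,0,0,0],[0,0,0.18,0,0,0],[0,0,0.187,0,0,0]]}}

```text
time: 14.85
ee_pos: [0.6252, -0.0867, -0.0354]
eef_rot: [0.987, 0.164, -0.001, -0.0]
ft_force: [0.8, 0.5, 0.7]
width: 0.0346
grip_force: 0.0
```

{"method": "drive_tool", "body": {"increments": [[0,0,0,0,0,0],[0,0,0,0,0,0],[0,0,0,0,0,0],[0,0,0,0,0,0],[0,0,0,0,0,0]], "claw": 0.9}}

```text
time: 15.27
ee_pos: [0.6267, -0.0865, -0.0333]
eef_rot: [0.986, 0.164, 0.001, 0.0]
ft_force: [0.3, -0.8, 3.4]
width: 0.015
grip_force: 20.0
```

{"method": "drive_tool", "body": {"increments": [[0,0,0,0,0,0],[0,0,-0.04,0,0,0],[0,0,-0.12,0,0,0],[0,0,-0.22,0,0,0],[0,0,-0.3,0,0,0]]}}

```text
time: 15.68
ee_pos: [0.6261, -0.0863, 0.0582]
eef_rot: [0.986, 0.164, 0.0, 0.0]
ft_force: [1.1, 0.0, 0.1]
width: 0.0149
grip_force: 20.0
```

{"method": "drive_tool", "body": {"increments": [[-0.04,0.04,0,0,0,0],[-0.11,0.11,0,0,0,0],[-0.2,0.2,0,0,0,0],[-0.29,0.28,0,0,0,0],[-0.38,0.37,0,0,0,0]]}}

```text
time: 16.1
ee_pos: [0.5531, -0.229, 0.0566]
eef_rot: [0.986, 0.164, 0.0, 0.0]
ft_force: [0.5, -0.4, -1.3]
width: 0.0151
grip_force: 20.0
```

{"method": "drive_tool", "body": {"increments": [[-0.08,0.08,0,0,0,0],[-0.17,0.17,0,0,0,0],[-0.24,0.24,0,0,0,0],[-0.28,0.28,0,0,0,0],[-0.295,0.29,0,0,0,0]]}}

```text
time: 16.52
ee_pos: [0.4961, -0.3432, 0.0564]
eef_rot: [0.987, 0.161, -0.0, 0.001]
ft_force: [0.2, 0.2, -0.1]
width: 0.0153
grip_force: 20.0
```

{"method": "drive_tool", "body": {"increments": [[0,0,0,0,0,0],[0,0,0,0,0,0],[0,0,0,0,0,0],[0,0,0,0,0,0],[0,0,0,0,0,0]]}}

```text
time: 16.93
ee_pos: [0.4992, -0.3379, 0.0558]
eef_rot: [0.986, 0.165, 0.0, -0.0]
ft_force: [0.6, 0.5, -0.0]
width: 0.0152
grip_force: 20.0
```

```bash
cat >> h.py <<'E'
def tubfar(p=(.516,-.349),a=-71.2):
    """wrist view: where the tub flange's far corners are, and where they should be"""
    c=get_calibration("wrist");im=camera("wrist");y=np.radians(a);L=np.array([np.cos(y),np.sin(y)]);X=np.array([-L[1],L[0]])
    ex=[proj(c,[*(np.array(p)+X*.034+s*L*.0525),.031]).round(1) for s in(1,-1)]
    h=cv2.cvtColor(im,cv2.COLOR_BGR2HSV);m=((h[...,1]<60)&(h[...,2]>120)).astype(np.uint8);m[258:]=0
    cs,_=cv2.findContours(m*255,cv2.RETR_EXTERNAL,cv2.CHAIN_APPROX_NONE)
    k=min((k for k in cs if cv2.contourArea(k)>800),key=lambda k:abs(cv2.boundingRect(k)[0]+cv2.boundingRect(k)[2]/2-(ex[0][0]+ex[1][0])/2))
    q=k[:,0,:].astype(float);l=q[(q@[1,1.]).argmin()];r=q[(q@[-1,1.]).argmin()]
    print("expected",ex,"seen corners",r,l);return im
E
python3 - <<'E'
from h import *
tubfar();s=read_state();print(s["ee_pos"],s["width"],s["grip_force"],s["time"]);print(inc([.4983,-.3403,-.016],np.radians(-71.2)))
E
```

```text
expected [array([379.4, 160.7]), array([225.1, 160.1])] seen corners [379. 163.] [224. 160.]
[ 0.49902561 -0.33820746  0.05580982] 0.014723193002876183 19.999878108501434 16.9833
[-0.0046, 0.0058, 0.2394, -0.0002, -0.0003, 0.0034]
```

{"method": "drive_tool", "body": {"increments": [[0,0.005,0.05,0,0,0],[-0.004,0.005,0.11,0,0,0],[-0.004,0.005,0.17,0,0,0],[-0.004,0.005,0.22,0,0,0],[-0.004,0.005,0.25,0,0,0]]}}

```text
time: 17.4
ee_pos: [0.4967, -0.3409, -0.0191]
eef_rot: [0.986, 0.164, -0.001, -0.0]
ft_force: [-26.4, 9.0, 58.1]
width: 0.0152
grip_force: 52.1
```

{"method": "drive_tool", "body": {"increments": [[0,0,0,0,0,0],[0,0,0,0,0,0],[0,0,0,0,0,0],[0,0,0,0,0,0],[0,0,0,0,0,0]]}}

```text
time: 17.82
ee_pos: [0.4974, -0.3411, -0.018]
eef_rot: [0.986, 0.164, -0.0, 0.0]
ft_force: [-7.4, 2.6, 13.5]
width: 0.015
grip_force: 33.0
```

{"method": "drive_tool", "body": {"increments": [[0,0,0,0,0,0],[0,0,0,0,0,0],[0,0,0,0,0,0],[0,0,-0.03,0,0,0],[0,0,-0.09,0,0,0]], "claw": 0.7}}

```text
time: 18.23
ee_pos: [0.4965, -0.3398, 0.0063]
eef_rot: [0.986, 0.164, -0.001, -0.001]
ft_force: [-1.0, -0.5, 0.5]
width: 0.0258
grip_force: 0.0
```

{"method": "drive_tool", "body": {"increments": [[0,0,-0.09,0,0,0],[0,0,-0.18,0,0,0],[0,-0.06,-0.24,0,0,0],[0,-0.16,-0.28,0,0,0],[0,-0.26,-0.28,0,0,0]]}}

```text
time: 18.65
ee_pos: [0.4739, -0.2674, 0.0951]
eef_rot: [0.987, 0.163, 0.002, 0.001]
ft_force: [1.5, 0.3, 0.1]
width: 0.0261
grip_force: 0.0
```

{"method": "drive_tool", "body": {"increments": [[0.02,-0.12,0,0,0,0],[0.04,-0.24,0,0,0,0],[0.06,-0.36,0,0,0,0],[0.08,-0.48,0,0,0,0],[0.1,-0.6,0,0,0,0]], "claw": 0.6}}

```text
time: 19.07
ee_pos: [0.4423, -0.0855, 0.0924]
eef_rot: [0.986, 0.164, 0.0, 0.0]
ft_force: [0.2, 0.9, 0.8]
width: 0.0345
grip_force: 0.0
```

{"method": "drive_tool", "body": {"increments": [[0.02,-0.12,0.04,0,0,0],[0.026,-0.21,0.09,0,0,0],[0.026,-0.26,0.14,0,0,0],[0.026,-0.28,0.18,0,0,0],[0.026,-0.28,0.2,0,0,0]]}}

```text
time: 19.48
ee_pos: [0.4219, -0.0035, 0.031]
eef_rot: [0.986, 0.165, -0.001, -0.0]
ft_force: [-0.5, -1.3, 0.2]
width: 0.0347
grip_force: 0.0
```

{"method": "drive_tool", "body": {"increments": [[0,0,0,0,0,0],[0,0,0,0,0,0],[0,0,0,0,0,0],[0,0,0,0,0,0],[0,0,0,0,0,0]]}}

```text
time: 19.9
ee_pos: [0.4235, -0.0057, 0.0323]
eef_rot: [0.987, 0.163, 0.0, 0.0]
ft_force: [-0.9, -0.4, -0.4]
width: 0.0347
grip_force: 0.0
```

```bash
python3 - <<'E'
from h import *
wl(z=.01,want=[.423,-.0035]);s=read_state();print(s["ee_pos"],s["joint_positions"])
print(inc([.423,-.0035,-.034],np.radians(-71.2)))
E
```

```text
px [273. 223.] xy [ 0.4241 -0.0013] size [0.0228 0.0235] yaw 167.1
[ 0.42337217 -0.00554172  0.03217285] [ 0.45652662  0.07940379 -0.56189794  2.11349876  0.05188508  0.96074246
 -1.37593546]
[0.0009, -0.0069, 0.2206, 0.0005, -0.0009, 0.0005]
```

```bash
python3 - <<'E'
from h import *
it=camera("top");i=camera("side");ct=get_calibration("top")
for r,ar in blobs(it,amin=12,amax=900):
    if 300<r[0][0]<420 and 190<r[0][1]<260 or ar<60:
        b=np.array([onz(ct,q,.031)[:2] for q in cv2.boxPoints(r)]);e=b[1:]-b[:-1];L=np.linalg.norm(e,axis=1);k=L.argmax();print(np.round(r[0]),b.mean(0).round(4),L.round(3),np.degrees(np.arctan2(e[k,1],e[k,0])).round(1))
a=cv2.resize(it[195:260,330:400],None,fx=7,fy=7,interpolation=cv2.INTER_CUBIC);b=cv2.resize(i[145:205,300:348],None,fx=7,fy=7,interpolation=cv2.INTER_CUBIC)
b=cv2.copyMakeBorder(b,0,a.shape[0]-b.shape[0],0,0,0);cv2.imwrite("pics/tub7.png",cv2.hconcat([a[:, :460],b[:, :336]]))
E
```

```text
[364. 227.] [ 0.5151 -0.3482] [0.106 0.068 0.106] -71.2
[404. 202.] [ 0.5957 -0.4746] [0.06  0.057 0.059] -89.7
[253. 135.] [0.8083 0.0048] [0.014 0.048 0.014] -147.3
[260. 128.] [ 0.8314 -0.0161] [0.022 0.042 0.022] -157.2
```

View pics/tub7.png

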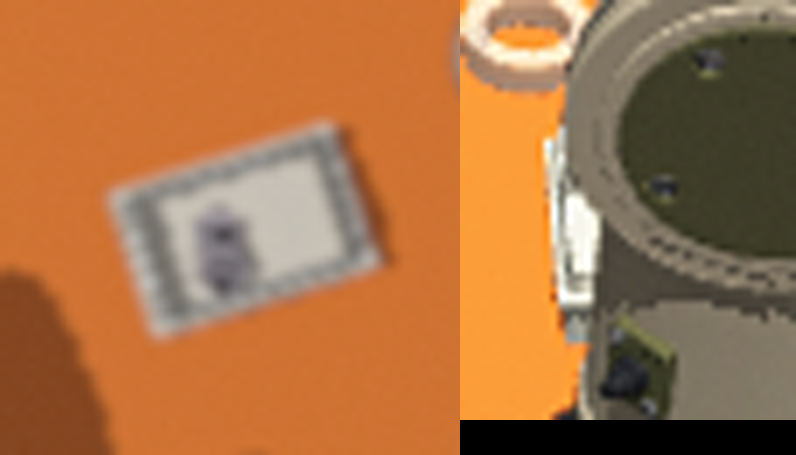

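The top crop shows both adapters inside the tub, in its left half, with holes at (222,232) and (225,285). The tub is still at (0.515,-0.348). I'll take the third adapter to the free half.

{"method": "drive_tool", "body": {"increments": [[0,-0.008,0.06,0,0,0],[0,-0.008,0.12,0,0,0],[0,-0.008,0.18,0,0,0],[0,-0.008,0.21,0,0,0],[0,-0.008,0.22,0,0,0]]}}

```text
time: 20.47
ee_pos: [0.4211, -0.0029, -0.0355]
eef_rot: [0.986, 0.164, -0.001, -0.0]
ft_force: [0.2, 0.0, 0.3]
width: 0.0349
grip_force: 0.0
```

{"method": "drive_tool", "body": {"increments": [[0,0,0,0,0,0],[0,0,0,0,0,0],[0,0,0,0,0,0],[0,0,0,0,0,0],[0,0,0,0,0,0]], "claw": 0.9}}

```text
time: 20.88
ee_pos: [0.4229, -0.003, -0.0335]
eef_rot: [0.986, 0.164, 0.001, 0.0]
ft_force: [-0.8, -0.1, 3.9]
width: 0.0144
grip_force: 20.0
```

{"method": "drive_tool", "body": {"increments": [[0,0,0,0,0,0],[0,0,-0.04,0,0,0],[0,0,-0.12,0,0,0],[0,0,-0.22,0,0,0],[0,0,-0.3,0,0,0]]}}

```text
time: 21.3
ee_pos: [0.4221, -0.0026, 0.0574]
eef_rot: [0.986, 0.164, 0.0, -0.0]
ft_force: [1.0, -0.5, 0.1]
width: 0.0149
grip_force: 20.0
```

{"method": "drive_tool", "body": {"increments": [[0,0.05,0,0,0,0],[-0.01,0.14,0,0,0,0],[-0.02,0.26,0,0,0,0],[-0.03,0.38,0,0,0,0],[-0.03,0.5,0,0,0,0]]}}

```text
time: 21.72
ee_pos: [0.462, -0.1497, 0.056]
eef_rot: [0.986, 0.164, -0.0, 0.0]
ft_force: [0.5, 0.1, -0.0]
width: 0.015
grip_force: 20.0
```

{"method": "drive_tool", "body": {"increments": [[-0.01,0.13,0,0,0,0],[-0.02,0.26,0,0,0,0],[-0.03,0.38,0,0,0,0],[-0.04,0.5,0,0,0,0],[-0.04,0.6,0,0,0,0]]}}

```text
time: 22.13
ee_pos: [0.5084, -0.3252, 0.0556]
eef_rot: [0.987, 0.163, -0.0, 0.0]
ft_force: [0.7, 0.5, -0.5]
width: 0.0147
grip_force: 20.0
```

{"method": "drive_tool", "body": {"increments": [[0,0.07,0,0,0,0],[-0.01,0.11,0,0,0,0],[-0.01,0.14,0,0,0,0],[-0.01,0.14,0,0,0,0],[-0.01,0.14,0,0,0,0]]}}

```text
time: 22.55
ee_pos: [0.5198, -0.3615, 0.0557]
eef_rot: [0.986, 0.164, -0.0, -0.0]
ft_force: [0.1, 0.9, -1.3]
width: 0.0148
grip_force: 20.0
```

```bash
python3 - <<'E'
from h import *
im=tubfar((.5155,-.3485));s=read_state();print(s["ee_pos"],s["width"],s["grip_force"],s["time"]);print(inc([.5207,-.3636,-.020],np.radians(-71.2)))
cv2.imwrite("pics/w8.png",im)
E
```

```text
expected [array([334.8, 178.1]), array([182.8, 177.6])] seen corners [335. 180.] [183. 177.]
[ 0.51990197 -0.36103884  0.05580922] 0.01493847914209888 20.000121295452118 22.6
[-0.0003, 0.0091, 0.2527, -0.0009, -0.0002, 0.0033]
```

{"method": "drive_tool", "body": {"increments": [[0,0.009,0.05,0,0,0],[0,0.009,0.1,0,0,0],[0,0.009,0.15,0,0,0],[0,0.009,0.19,0,0,0],[0,0.009,0.2,0,0,0]]}}

```text
time: 23.02
ee_pos: [0.5193, -0.3636, -0.007]
eef_rot: [0.986, 0.164, -0.001, -0.001]
ft_force: [0.4, 0.4, -0.4]
width: 0.0151
grip_force: 20.0
```

{"method": "drive_tool", "body": {"increments": [[0,0,0.01,0,0,0],[0,0,0.02,0,0,0],[0,0,0.03,0,0,0],[0,0,0.04,0,0,0],[0,0,0.045,0,0,0]]}}

```text
time: 23.43
ee_pos: [0.5207, -0.3653, -0.0177]
eef_rot: [0.986, 0.164, 0.0, 0.0]
ft_force: [0.0, 0.6, -0.5]
width: 0.0149
grip_force: 20.0
```

{"method": "drive_tool", "body": {"increments": [[0,0,0,0,0,0],[0,0,0,0,0,0],[0,0,0,0,0,0],[0,0,-0.03,0,0,0],[0,0,-0.09,0,0,0]], "claw": 0.7}}

```text
time: 23.85
ee_pos: [0.5193, -0.3644, 0.0081]
eef_rot: [0.986, 0.164, -0.001, -0.001]
ft_force: [-0.3, 0.3, 0.2]
width: 0.0259
grip_force: 0.0
```

{"method": "drive_tool", "body": {"increments": [[0,0,-0.09,0,0,0],[0,0,-0.18,0,0,0],[-0.05,0,-0.28,0,0,0],[-0.15,0,-0.34,0,0,0],[-0.25,0,-0.4,0,0,0]]}}

```text
time: 24.27
ee_pos: [0.4502, -0.3892, 0.1318]
eef_rot: [0.986, 0.165, 0.001, 0.001]
ft_force: [0.1, -1.2, 0.1]
width: 0.0263
grip_force: 0.0
```

{"method": "drive_tool", "body": {"increments": [[0,0,0,0,0,0],[0,0,0,0,0,0],[0,0,0,0,0,0],[0,0,0,0,0,0],[0,0,0,0,0,0]]}}

```text
time: 24.68
ee_pos: [0.4504, -0.3884, 0.1286]
eef_rot: [0.986, 0.165, -0.0, -0.001]
ft_force: [-0.5, 0.5, -0.1]
width: 0.0263
grip_force: 0.0
```

```bash
python3 - <<'E'
from h import *
im,o=wl(z=.031,amin=800);s=read_state();print(s["ee_pos"],s["width"],s["time"])
c=get_calibration("wrist")
u,v=proj(c,[.515,-.348,.03]).astype(int);print(u,v);show(im,max(u-90,0),max(v-65,0),180,130,4,"tub9.png")
E
```

```text
px [522. 206.] xy [ 0.5156 -0.6063] size [0.0645 0.0957] yaw -147.3
px [258. 113.] xy [ 0.5152 -0.3473] size [0.0693 0.1058] yaw -71.8
px [431.  73.] xy [ 0.5925 -0.4736] size [0.061  0.0622] yaw 157.2
px [36. 32.] xy [ 0.5169 -0.1593] size [0.0469 0.056 ] yaw 109.3
[ 0.45021743 -0.3885523   0.12855456] 0.02601105246806234 24.7333
258 114
```

View pics/tub9.png

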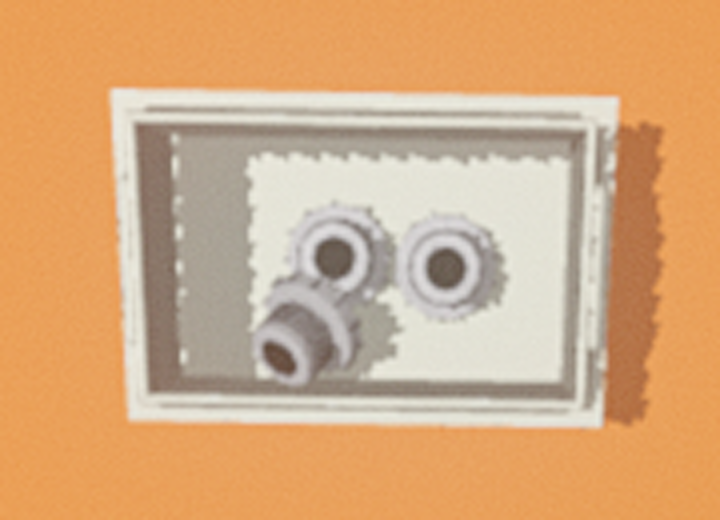

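All three adapters are in the tub: two stand at (335,255) and (445,265) in the crop, and one leans at (305,330), below the rim. Next is the lid, so I'm turning the tool to close across its ridge.

{"method": "drive_tool", "body": {"increments": [[0.04,-0.06,0,0,0,-0.11],[0.09,-0.13,0,0,0,-0.23],[0.15,-0.21,0,0,0,-0.35],[0.21,-0.3,0,0,0,-0.47],[0.27,-0.39,0,0,0,-0.59]], "claw": 0.6}}

```text
time: 25.15
ee_pos: [0.4889, -0.2507, 0.1288]
eef_rot: [0.921, 0.388, -0.0, -0.0]
ft_force: [0.7, -0.5, 0.6]
width: 0.0343
grip_force: 0.0
```

```bash
python3 - <<'E'
from h import *
print(read_state()["ee_pos"],inc([.51,-.13,.13],np.radians(8.7)))
E
```

```text
[ 0.48888354 -0.25073616  0.12884056] [0.3372, -0.2307, -0.0037, -0.0007, -0.0004, -1.1776]
```

{"method": "drive_tool", "body": {"increments": [[0.06,-0.04,0,0,0,-0.12],[0.13,-0.09,0,0,0,-0.24],[0.2,-0.14,0,0,0,-0.36],[0.27,-0.19,0,0,0,-0.48],[0.33,-0.23,0,0,0,-0.59]]}}

```text
time: 25.57
ee_pos: [0.5091, -0.131, 0.129]
eef_rot: [0.807, 0.59, 0.0, -0.0]
ft_force: [0.2, 0.7, 0.5]
width: 0.0346
grip_force: 0.0
```

{"method": "drive_tool", "body": {"increments": [[0,0,0,0,0,-0.12],[0,0,0,0,0,-0.24],[0,0,0,0,0,-0.36],[0,0,0,0,0,-0.48],[0,0,0,0,0,-0.59]]}}

```text
time: 25.98
ee_pos: [0.5089, -0.1329, 0.1289]
eef_rot: [0.65, 0.76, 0.0, -0.0]
ft_force: [0.1, -0.8, -0.3]
width: 0.0348
grip_force: 0.0
```

{"method": "drive_tool", "body": {"increments": [[0,0,0,0,0,0],[0,0,0,0,0,0],[0,0,0,0,0,0],[0,0,0,0,0,0],[0,0,0,0,0,0]]}}

```text
time: 26.4
ee_pos: [0.5088, -0.1335, 0.1292]
eef_rot: [0.653, 0.757, -0.0, -0.0]
ft_force: [-0.5, 0.0, 0.9]
width: 0.0345
grip_force: 0.0
```

```bash
python3 - <<'E'
from h import *
im,_=wl(z=.012,amin=800);print(read_state()["ee_pos"],read_state()["eef_rot"]);cv2.imwrite("pics/w10.png",im)
c=get_calibration("wrist")
# ridge: dark edges inside lid at z .03
for q in ((.527,-.117),(.525,-.117)):print(proj(c,[*q,.03]))
E
```

```text
px [534. 235.] xy [ 0.7728 -0.1383] size [0.0425 0.0494] yaw -171.4
px [299. 176.] xy [ 0.5269 -0.1156] size [0.0684 0.1064] yaw -78.6
[ 0.50886954 -0.13356069  0.12926103] [6.53008997e-01 7.57350149e-01 4.09106117e-07 3.94413279e-05]
[300.03580104 183.9895077 ]
[297.89441879 183.67447866]
```

```bash
python3 - <<'E'
from h import *
print(inc([.527,-.116,-.023],np.radians(9.5)))
E
```

```text
[0.049, 0.0684, 0.5075, 0.0001, 0.0001, -0.0231]
```

{"method": "drive_tool", "body": {"increments": [[0.02,0.03,0.09,0,0,-0.02],[0.04,0.05,0.18,0,0,-0.02],[0.049,0.068,0.27,0,0,-0.02],[0.049,0.068,0.35,0,0,-0.02],[0.049,0.068,0.4,0,0,-0.02]]}}

```text
time: 26.87
ee_pos: [0.5257, -0.1154, 0.0067]
eef_rot: [0.647, 0.763, -0.0, -0.001]
ft_force: [0.5, 0.8, 0.4]
width: 0.035
grip_force: 0.0
```

{"method": "drive_tool", "body": {"increments": [[0,0,0.02,0,0,0],[0,0,0.05,0,0,0],[0,0,0.08,0,0,0],[0,0,0.1,0,0,0],[0,0,0.107,0,0,0]]}}

```text
time: 27.28
ee_pos: [0.5267, -0.1162, -0.0234]
eef_rot: [0.647, 0.763, -0.0, -0.0]
ft_force: [0.5, -0.5, -0.8]
width: 0.0346
grip_force: 0.0
```

{"method": "drive_tool", "body": {"increments": [[0,0,0,0,0,0],[0,0,0,0,0,0],[0,0,0,0,0,0],[0,0,0,0,0,0],[0,0,0,0,0,0]], "claw": 1.0, "force": 30}}

```text
time: 27.7
ee_pos: [0.5271, -0.1162, -0.0224]
eef_rot: [0.647, 0.763, 0.0, 0.0]
ft_force: [-0.3, -0.5, 2.4]
width: 0.0117
grip_force: 30.0
```

{"method": "drive_tool", "body": {"increments": [[0,0,0,0,0,0],[0,0,0,0,0,0],[0,0,0,0,0,0],[0,0,0,0,0,0],[0,0,0,0,0,0]]}}

```text
time: 28.12
ee_pos: [0.5271, -0.1162, -0.0224]
eef_rot: [0.647, 0.763, 0.0, 0.0]
ft_force: [-1.9, 0.1, 6.3]
width: 0.0115
grip_force: 30.0
```

{"method": "drive_tool", "body": {"increments": [[0,0,-0.02,0,0,0],[0,0,-0.07,0,0,0],[0,0,-0.15,0,0,0],[0,0,-0.23,0,0,0],[0,0,-0.3,0,0,0]]}}

```text
time: 28.53
ee_pos: [0.5268, -0.1159, 0.0687]
eef_rot: [0.647, 0.763, 0.0, 0.0]
ft_force: [0.4, -0.6, -0.6]
width: 0.0117
grip_force: 30.0
```

{"method": "drive_tool", "body": {"increments": [[0,0,-0.02,0,0,0],[0,0,-0.02,0,0,0],[0,0,-0.02,0,0,0],[0,0,-0.02,0,0,0],[0,0,-0.02,0,0,0]]}}

```text
time: 28.95
ee_pos: [0.5259, -0.1159, 0.0718]
eef_rot: [0.647, 0.763, -0.0, -0.001]
ft_force: [0.3, 0.1, -1.2]
width: 0.0115
grip_force: 30.0
```

```bash
cat >> h.py <<'E'
def heldlid():
    """far corners of the lid plate in the hand, tool frame at tool z = zt"""
    s=read_state();c=get_calibration("wrist");im=camera("wrist");Rm=R.from_quat(s["eef_rot"]);zt=-.0365
    h=cv2.cvtColor(im,cv2.COLOR_BGR2HSV);m=((h[...,1]<70)&(h[...,2]>110)).astype(np.uint8);m[256:]=0
    cs,_=cv2.findContours(m*255,cv2.RETR_EXTERNAL,cv2.CHAIN_APPROX_NONE)
    k=max((k for k in cs if abs(cv2.boundingRect(k)[0]+cv2.boundingRect(k)[2]/2-278)<60),key=cv2.contourArea)
    q=k[:,0,:].astype(float);top={}
    for u,v in q: top[u]=min(v,top.get(u,999))
    us=np.array(sorted(top));l,r=us.min(),us.max();mid=us[(us>l+15)&(us<r-15)];f=np.polyfit(mid,[top[u] for u in mid],1)
    def tl(u,v):
        o,d=ray(c,(u,v));o=Rm.inv().apply(o-s["ee_pos"]);d=Rm.inv().apply(d);return o+d*(zt-o[2])/d[2]
    v0=np.polyval(f,278);row=int(v0+25);run=q[abs(q[:,1]-row)<1][:,0]
    A=tl(mid[0],np.polyval(f,mid[0]));B=tl(mid[-1],np.polyval(f,mid[-1]))
    L,Rr=tl(run.min(),row),tl(run.max(),row)
    print("far edge x",A[0].round(4),B[0].round(4),"edge angle deg",np.degrees(np.arctan2(B[0]-A[0],B[1]-A[1])).round(2),"sides y",L[1].round(4),Rr[1].round(4),"px",l,r,v0.round(1))
    return im
E
python3 - <<'E'
from h import *
cv2.imwrite("pics/w11.png",heldlid());s=read_state();print(s["ee_pos"],s["width"],s["grip_force"]);print(inc([.5155,-.348,.068],np.radians(18.7)))
E
```

```text
far edge x 0.0543 0.0544 edge angle deg 0.04 sides y -0.0335 0.0338 px 211.0 345.0 163.2
[ 0.5260504  -0.11591059  0.07197509] 0.0114098076160143 29.985782504081726
[-0.7575, -0.1613, 0.0128, -0.0021, -0.0014, -0.2063]
```

{"method": "drive_tool", "body": {"increments": [[-0.04,-0.01,0,0,0,-0.03],[-0.11,-0.02,0,0,0,-0.06],[-0.2,-0.04,0,0,0,-0.1],[-0.3,-0.06,0,0,0,-0.15],[-0.4,-0.08,0,0,0,-0.206]]}}

```text
time: 29.42
ee_pos: [0.5223, -0.2393, 0.0725]
eef_rot: [0.582, 0.813, -0.0, -0.0]
ft_force: [1.3, -0.3, -0.6]
width: 0.0114
grip_force: 30.0
```

```bash
python3 - <<'E'
from h import *
s=read_state();print(s["ee_pos"]);print(inc([.5158,-.349,.05],np.radians(18.7)))
# fresh look at tub, top view, unless hidden
it=camera("top");ct=get_calibration("top")
for r,ar in blobs(it,amin=300,amax=900):
    if 300<r[0][0]<420 and 190<r[0][1]<260:
        b=np.array([onz(ct,q,.031)[:2] for q in cv2.boxPoints(r)]);print(np.round(r[0]),b.mean(0).round(4))
wl(z=.031,amin=800)
E
```

```text
[ 0.52234209 -0.23926195  0.07247407]
[-0.3392, -0.1387, 0.0748, -0.0009, -0.0008, 0.0032]
px [ 48. 243.] xy [ 0.3567 -0.3251] size [0.0191 0.0741] yaw 18.7
px [278. 208.] xy [ 0.5188 -0.2414] size [0.0732 0.0978] yaw -161.2
```

{"method": "drive_tool", "body": {"increments": [[-0.08,-0.03,0.01,0,0,0],[-0.17,-0.07,0.02,0,0,0],[-0.25,-0.1,0.04,0,0,0],[-0.31,-0.13,0.05,0,0,0],[-0.339,-0.139,0.06,0,0,0]]}}

```text
time: 29.93
ee_pos: [0.5142, -0.351, 0.0538]
eef_rot: [0.584, 0.811, -0.001, -0.001]
ft_force: [-0.0, -0.1, -0.4]
width: 0.0118
grip_force: 30.0
```

{"method": "drive_tool", "body": {"increments": [[0,0,0,0,0,0],[0,0,0,0,0,0],[0,0,0,0,0,0],[0,0,0,0,0,0],[0,0,0,0,0,0]]}}

```text
time: 30.35
ee_pos: [0.5165, -0.3468, 0.0556]
eef_rot: [0.582, 0.813, 0.0, 0.0]
ft_force: [0.1, 0.6, -0.8]
width: 0.0117
grip_force: 30.0
```

```bash
python3 - <<'E'
from h import *
s=read_state();print(s["ee_pos"],s["ft_force"],s["width"]);print(inc([.5158,-.349,.024],np.radians(18.7)));heldlid()
it=camera("top");ct=get_calibration("top")
i=camera("side");cs=get_calibration("side")
cv2.imwrite("pics/s12.png",i)
E
```

```text
[ 0.51648816 -0.34678252  0.05557103] [ 0.08109302  0.57000195 -0.7643217 ] 0.011676724577781837
[-0.0062, -0.0046, 0.1052, 0.0006, 0.0003, 0.0019]
far edge x 0.0597 0.0588 edge angle deg -0.99 sides y -0.0336 0.0341 px 211.0 345.0 153.3
```

{"method": "drive_tool", "body": {"increments": [[-0.009,-0.003,0.02,0,0,0.011],[-0.009,-0.003,0.04,0,0,0.011],[-0.009,-0.003,0.06,0,0,0.011],[-0.009,-0.003,0.08,0,0,0.011],[-0.009,-0.003,0.095,0,0,0.011]]}}

```text
time: 30.92
ee_pos: [0.5154, -0.3507, 0.0254]
eef_rot: [0.586, 0.81, -0.0, -0.001]
ft_force: [0.2, 0.1, -1.1]
width: 0.0119
grip_force: 30.0
```

{"method": "drive_tool", "body": {"increments": [[0,0,0.005,0,0,0],[0,0,0.01,0,0,0],[0,0,0.015,0,0,0],[0,0,0.02,0,0,0],[0,0,0.02,0,0,0]]}}

```text
time: 31.33
ee_pos: [0.5159, -0.3509, 0.0206]
eef_rot: [0.586, 0.81, 0.0, 0.0]
ft_force: [0.9, 0.9, -0.0]
width: 0.0117
grip_force: 30.0
```

{"method": "drive_tool", "body": {"increments": [[0,0,0.005,0,0,0],[0,0,0.01,0,0,0],[0,0,0.015,0,0,0],[0,0,0.018,0,0,0],[0,0,0.018,0,0,0]]}}

```text
time: 31.75
ee_pos: [0.5166, -0.3518, 0.0161]
eef_rot: [0.587, 0.81, -0.0, 0.001]
ft_force: [0.1, -1.1, 4.6]
width: 0.0114
grip_force: 30.0
```

{"method": "drive_tool", "body": {"increments": [[0,0,0.004,0,0,0],[0,0,0.008,0,0,0],[0,0,0.012,0,0,0],[0,0,0.015,0,0,0],[0,0,0.015,0,0,0]]}}

```text
time: 32.17
ee_pos: [0.5167, -0.3511, 0.0131]
eef_rot: [0.586, 0.81, -0.0, 0.001]
ft_force: [-5.6, 4.1, 18.2]
width: 0.0119
grip_force: 30.0
```

{"method": "drive_tool", "body": {"increments": [[0,0,0.004,0,0,0],[0,0,0.008,0,0,0],[0,0,0.01,0,0,0],[0,0,0.01,0,0,0],[0,0,0.01,0,0,0]]}}

```text
time: 32.58
ee_pos: [0.5172, -0.3508, 0.0111]
eef_rot: [0.586, 0.81, -0.0, 0.001]
ft_force: [-7.6, 7.6, 27.3]
width: 0.0118
grip_force: 30.0
```

{"method": "drive_tool", "body": {"increments": [[0.002,-0.001,-0.01,0,0,0],[0.004,-0.002,-0.01,0,0,0],[0.005,-0.0025,-0.01,0,0,0],[0.005,-0.0025,-0.01,0,0,0],[0.005,-0.0025,-0.01,0,0,0]]}}

```text
time: 33.0
ee_pos: [0.5157, -0.35, 0.0116]
eef_rot: [0.586, 0.81, 0.0, 0.001]
ft_force: [-0.4, 1.0, 7.7]
width: 0.0121
grip_force: 30.0
```

{"method": "drive_tool", "body": {"increments": [[0,0,0.004,0,0,0],[0,0,0.008,0,0,0],[0,0,0.01,0,0,0],[0,0,0.01,0,0,0],[0,0,0.01,0,0,0]]}}

```text
time: 33.42
ee_pos: [0.5156, -0.3494, 0.0086]
eef_rot: [0.586, 0.81, 0.0, 0.001]
ft_force: [-1.4, 3.7, 9.3]
width: 0.0118
grip_force: 30.0
```

{"method": "drive_tool", "body": {"increments": [[0,0,0.004,0,0,0],[0,0,0.008,0,0,0],[0,0,0.01,0,0,0],[0,0,0.01,0,0,0],[0,0,0.01,0,0,0]]}}

```text
time: 33.83
ee_pos: [0.5156, -0.3496, 0.0082]
eef_rot: [0.586, 0.81, -0.0, 0.001]
ft_force: [-11.0, 8.8, 33.5]
width: 0.0114
grip_force: 30.0
```

{"method": "drive_tool", "body": {"increments": [[0,0,0.004,0,0,0],[0,0,0.008,0,0,0],[0,0,0.01,0,0,0],[0,0,0.01,0,0,0],[0,0,0.01,0,0,0]]}}

```text
time: 34.25
ee_pos: [0.516, -0.3506, 0.0064]
eef_rot: [0.587, 0.81, -0.001, 0.002]
ft_force: [-13.9, 8.8, 42.3]
width: 0.0118
grip_force: 32.9
```

{"method": "drive_tool", "body": {"increments": [[0,0,-0.02,0,0,0],[0,0,-0.03,0,0,0],[0,0,-0.03,0,0,0],[0,0,-0.03,0,0,0],[0,0,-0.03,0,0,0]], "force": 45}}

```text
time: 34.67
ee_pos: [0.514, -0.3495, 0.0097]
eef_rot: [0.586, 0.81, -0.0, -0.001]
ft_force: [-0.6, 0.0, -2.3]
width: 0.0121
grip_force: 45.0
```

```bash
python3 - <<'E'
from h import *
s=read_state();print(s["ee_pos"],s["ft_force"],s["width"]);heldlid()
E
```

```text
[ 0.51404195 -0.34950109  0.00968497] [-0.59571301  0.01395658 -2.30888473] 0.01213488619741689
far edge x 0.0564 0.0565 edge angle deg 0.06 sides y -0.0343 0.0343 px 209.0 346.0 159.0
```

{"method": "drive_tool", "body": {"increments": [[0,0,-0.01,0,0,0],[0,0,-0.04,0,0,0],[0,0,-0.08,0,0,0],[0,0,-0.12,0,0,0],[0,0,-0.15,0,0,0]]}}

```text
time: 35.13
ee_pos: [0.5155, -0.3501, 0.0582]
eef_rot: [0.586, 0.81, 0.0, 0.001]
ft_force: [0.3, 0.2, -2.5]
width: 0.0117
grip_force: 45.0
```

{"method": "drive_tool", "body": {"increments": [[0,0,-0.05,0,0,0],[0,0,-0.1,0,0,0],[0,0,-0.14,0,0,0],[0,0,-0.15,0,0,0],[0,0,-0.15,0,0,0]]}}

```text
time: 35.55
ee_pos: [0.5154, -0.3502, 0.1022]
eef_rot: [0.586, 0.81, -0.0, 0.001]
ft_force: [-0.6, -0.3, -3.4]
width: 0.012
grip_force: 45.0
```

```bash
python3 - <<'E'
from h import *
s=read_state();print(s["ee_pos"],s["ft_force"],s["width"]);im=heldlid()
i=camera("side");c=get_calibration("side");u,v=proj(c,s["ee_pos"]).astype(int);print(u,v,"tubbottom if held",proj(c,s["ee_pos"]-[0,0,.007]),"on desk",proj(c,[.516,-.35,.0]))
a=cv2.resize(i[v-60:v+60,u-60:u+60],None,fx=4,fy=4,interpolation=cv2.INTER_CUBIC)
b=cv2.resize(im[90:340,170:390],None,fx=1.4,fy=1.4);b=cv2.copyMakeBorder(b,0,480-b.shape[0],0,0,0)
cv2.imwrite("pics/s13.png",cv2.hconcat([a,b[:, :310]]))
E
```

```text
[ 0.51535442 -0.3501868   0.10224016] [-0.60939627 -0.30544222 -3.39716429] 0.01197899195665408
far edge x 0.0564 0.0565 edge angle deg 0.06 sides y -0.0343 0.0343 px 209.0 346.0 159.0
326 156 tubbottom if held [326.25865527 158.79222112] on desk [323.57930554 182.30710511]
```

View pics/s13.png

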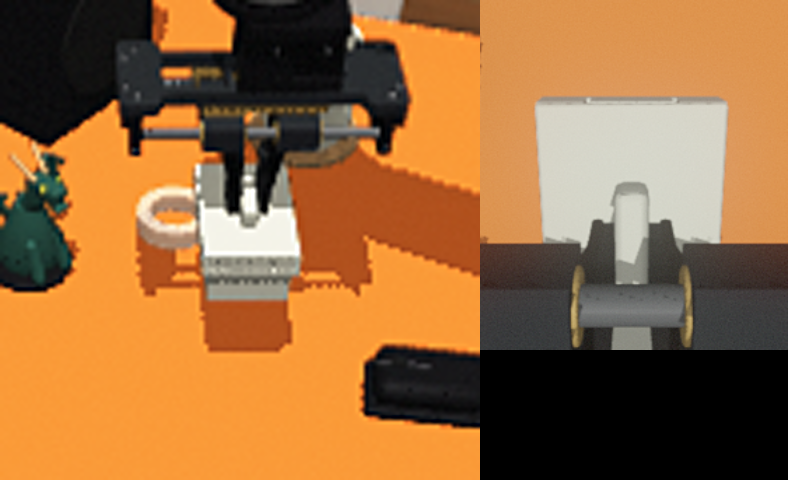

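The closed tub hangs level under the lid with an even seam, so both clips hold. I'll set it down turned square to the unit, then open the drawer.

{"method": "drive_tool", "body": {"increments": [[0.03,0.01,0,0,0,0.05],[0.09,0.03,0,0,0,0.15],[0.17,0.06,0,0,0,0.26],[0.25,0.1,0,0,0,0.37],[0.31,0.12,0,0,0,0.44]]}}

```text
time: 36.07
ee_pos: [0.5199, -0.2472, 0.0997]
eef_rot: [0.718, 0.696, 0.0, -0.001]
ft_force: [0.6, 1.0, -2.6]
width: 0.0118
grip_force: 45.0
```

{"method": "drive_tool", "body": {"increments": [[0,0,0,0,0,0],[0,0,0.06,0,0,0],[0,0,0.13,0,0,0],[0,0,0.2,0,0,0],[0,0,0.25,0,0,0]]}}

```text
time: 36.48
ee_pos: [0.5184, -0.25, 0.0231]
eef_rot: [0.717, 0.697, -0.001, -0.001]
ft_force: [-1.1, -0.6, -2.3]
width: 0.0113
grip_force: 45.0
```

{"method": "drive_tool", "body": {"increments": [[0,0,0.01,0,0,0],[0,0,0.025,0,0,0],[0,0,0.04,0,0,0],[0,0,0.052,0,0,0],[0,0,0.056,0,0,0]]}}

```text
time: 36.9
ee_pos: [0.52, -0.2503, 0.009]
eef_rot: [0.717, 0.697, 0.0, 0.0]
ft_force: [-0.4, 0.1, -2.3]
width: 0.0114
grip_force: 45.0
```

```bash
python3 - <<'E'
from h import *
s=read_state();Rm=R.from_quat(s["eef_rot"]).as_matrix();print(s["ee_pos"],s["ft_force"],s["width"],np.degrees(np.arctan2(Rm[1,1],Rm[0,1])),s["time"])
E
```

```text
[ 0.52001065 -0.25031853  0.00900103] [-0.39694426  0.11473447 -2.29729412] 0.011386648579747295 -1.6107607667204797 36.9
```

{"method": "drive_tool", "body": {"increments": [[0,0,0.004,0,0,0],[0,0,0.008,0,0,0],[0,0,0.01,0,0,0],[0,0,0.01,0,0,0],[0,0,0.01,0,0,0]]}}

```text
time: 37.32
ee_pos: [0.5202, -0.2502, 0.0067]
eef_rot: [0.717, 0.697, 0.0, 0.0]
ft_force: [-2.4, 1.7, 5.0]
width: 0.0116
grip_force: 45.0
```

{"method": "drive_tool", "body": {"increments": [[0,0,0,0,0,0],[0,0,0,0,0,0],[0,0,0,0,0,0],[0,0,-0.02,0,0,0],[0,0,-0.08,0,0,0]], "claw": 0.6, "force": 30}}

```text
time: 37.73
ee_pos: [0.5177, -0.2495, 0.0279]
eef_rot: [0.717, 0.697, -0.001, -0.002]
ft_force: [0.3, -0.4, -0.2]
width: 0.0322
grip_force: 0.0
```

{"method": "drive_tool", "body": {"increments": [[0,0,-0.09,0,0,0],[0,0,-0.2,0,0,0],[0,0,-0.31,0,0,0],[0,0,-0.4,0,0,0],[0,0,-0.42,0,0,0]]}}

```text
time: 38.15
ee_pos: [0.5216, -0.2508, 0.1611]
eef_rot: [0.717, 0.697, 0.001, 0.003]
ft_force: [-0.0, -0.2, 0.3]
width: 0.035
grip_force: 0.0
```

{"method": "drive_tool", "body": {"increments": [[0.06,0,0,0,0,0],[0.17,0,0,0,0,0],[0.3,0.01,0,0,0,0],[0.43,0.01,0,0,0,0],[0.56,0.02,0,0,0,0]], "claw": 1.0}}

```text
time: 38.57
ee_pos: [0.5295, -0.081, 0.1555]
eef_rot: [0.717, 0.697, -0.001, -0.0]
ft_force: [1.0, -0.3, 0.3]
width: 0.0092
grip_force: 0.0
```

{"method": "drive_tool", "body": {"increments": [[0.13,0,0,0,0,0],[0.26,0,0,0,0,0],[0.39,0.01,0,0,0,0],[0.52,0.01,0,0,0,0],[0.64,0.02,0,0,0,0]]}}

```text
time: 38.98
ee_pos: [0.5409, 0.1114, 0.1557]
eef_rot: [0.717, 0.697, -0.0, -0.0]
ft_force: [1.2, -0.3, 0.2]
width: 0.0004
grip_force: 0.0
```

{"method": "drive_tool", "body": {"increments": [[0.12,0,0,0,0,0],[0.24,0,0,0,0,0],[0.36,0,0,0,0,0],[0.44,0,0,0,0,0],[0.48,0,0,0,0,0]]}}

```text
time: 39.4
ee_pos: [0.5444, 0.2572, 0.1554]
eef_rot: [0.715, 0.699, -0.0, -0.001]
ft_force: [-0.4, 0.0, 0.0]
width: 0.0005
grip_force: 0.0
```

```bash
python3 - <<'E'
from h import *
s=read_state();print(s["ee_pos"],s["joint_positions"].round(2),s["width"],s["time"]);print(inc([.55,.262,.110],np.radians(-1.8)))
im=camera("top");c=get_calibration("top");cv2.imwrite("pics/t14.png",im)
for r,ar in blobs(im,amin=300,amax=900):
    if 260<r[0][0]<420 and 190<r[0][1]<260:
        b=np.array([onz(c,q,.046)[:2] for q in cv2.boxPoints(r)]);e=b[1:]-b[:-1];L=np.linalg.norm(e,axis=1);k=L.argmax();print(np.round(r[0]),b.mean(0).round(4),L.round(3),np.degrees(np.arctan2(e[k,1],e[k,0])).round(1))
E
```

```text
[0.54436289 0.25717258 0.15538859] [ 0.09  0.4  -0.78  1.53  0.28  1.33 -0.74] 0.0005122759006068145 39.4
[0.0164, 0.0186, 0.1513, -0.0021, -0.0012, 0.0097]
[333. 226.] [ 0.5184 -0.2487] [0.106 0.068 0.106] -89.7
```

{"method": "drive_tool", "body": {"increments": [[0.016,0.018,0.03,0,0,0.01],[0.016,0.018,0.07,0,0,0.01],[0.016,0.018,0.11,0,0,0.01],[0.016,0.018,0.14,0,0,0.01],[0.016,0.018,0.15,0,0,0.01]]}}

```text
time: 39.87
ee_pos: [0.5509, 0.2558, 0.1083]
eef_rot: [0.72, 0.694, -0.002, -0.0]
ft_force: [0.7, -0.2, 0.5]
width: 0.001
grip_force: 0.0
```

{"method": "drive_tool", "body": {"increments": [[0,0.015,0,0,0,0],[0,0.03,0,0,0,0],[0,0.045,0,0,0,0],[0,0.06,0,0,0,0],[0,0.06,0,0,0,0]]}}

```text
time: 40.28
ee_pos: [0.5708, 0.2571, 0.1113]
eef_rot: [0.72, 0.694, 0.0, 0.0]
ft_force: [-0.3, -0.5, 0.4]
width: 0.0003
grip_force: 0.0
```

{"method": "drive_tool", "body": {"increments": [[0,0.005,0,0,0,0],[0,0.01,0,0,0,0],[0,0.015,0,0,0,0],[0,0.02,0,0,0,0],[0,0.02,0,0,0,0]]}}

```text
time: 40.7
ee_pos: [0.5758, 0.257, 0.1109]
eef_rot: [0.72, 0.694, 0.0, 0.0]
ft_force: [-0.7, -0.1, -0.5]
width: 0.0006
grip_force: 0.0
```

{"method": "drive_tool", "body": {"increments": [[0,0.005,0,0,0,0],[0,0.01,0,0,0,0],[0,0.015,0,0,0,0],[0,0.015,0,0,0,0],[0,0.015,0,0,0,0]]}}

```text
time: 41.12
ee_pos: [0.5801, 0.2569, 0.1109]
eef_rot: [0.72, 0.694, -0.0, 0.0]
ft_force: [-0.3, 0.1, 0.2]
width: 0.0007
grip_force: 0.0
```

{"method": "drive_tool", "body": {"increments": [[0,0.003,0,0,0,0],[0,0.007,0,0,0,0],[0,0.01,0,0,0,0],[0,0.01,0,0,0,0],[0,0.01,0,0,0,0]]}}

```text
time: 41.53
ee_pos: [0.5831, 0.2568, 0.1109]
eef_rot: [0.72, 0.694, -0.0, 0.0]
ft_force: [-0.3, -0.9, 0.2]
width: 0.0008
grip_force: 0.0
```

{"method": "drive_tool", "body": {"increments": [[0,0.003,0,0,0,0],[0,0.007,0,0,0,0],[0,0.01,0,0,0,0],[0,0.01,0,0,0,0],[0,0.01,0,0,0,0]]}}

```text
time: 41.95
ee_pos: [0.5861, 0.2567, 0.1109]
eef_rot: [0.72, 0.694, 0.0, 0.0]
ft_force: [-0.4, -0.6, -0.1]
width: 0.0005
grip_force: 0.0
```

{"method": "drive_tool", "body": {"increments": [[0,0.003,0,0,0,0],[0,0.007,0,0,0,0],[0,0.01,0,0,0,0],[0,0.01,0,0,0,0],[0,0.01,0,0,0,0]]}}

```text
time: 42.37
ee_pos: [0.5891, 0.2566, 0.1109]
eef_rot: [0.72, 0.694, -0.0, 0.0]
ft_force: [0.2, 0.7, -0.1]
width: 0.0001
grip_force: 0.0
```

{"method": "drive_tool", "body": {"increments": [[0,0.003,0,0,0,0],[0,0.007,0,0,0,0],[0,0.01,0,0,0,0],[0,0.01,0,0,0,0],[0,0.01,0,0,0,0]]}}

```text
time: 42.78
ee_pos: [0.5921, 0.2565, 0.1109]
eef_rot: [0.72, 0.694, -0.0, 0.0]
ft_force: [0.0, -0.5, 0.0]
width: 0.0006
grip_force: 0.0
```

{"method": "drive_tool", "body": {"increments": [[0,0.003,0,0,0,0],[0,0.007,0,0,0,0],[0,0.01,0,0,0,0],[0,0.01,0,0,0,0],[0,0.01,0,0,0,0]]}}

```text
time: 43.2
ee_pos: [0.5936, 0.2565, 0.1108]
eef_rot: [0.719, 0.695, -0.001, -0.001]
ft_force: [-7.2, -2.2, 4.0]
width: 0.0004
grip_force: 4.0
```

{"method": "drive_tool", "body": {"increments": [[0,0.003,0,0,0,0],[0,0.006,0,0,0,0],[0,0.009,0,0,0,0],[0,0.01,0,0,0,0],[0,0.01,0,0,0,0]]}}

```text
time: 43.62
ee_pos: [0.5961, 0.2565, 0.1108]
eef_rot: [0.719, 0.695, -0.002, -0.001]
ft_force: [-10.1, -2.3, 4.0]
width: 0.0003
grip_force: 5.1
```

{"method": "drive_tool", "body": {"increments": [[0,0.002,0,0,0,0],[0,0.004,0,0,0,0],[0,0.006,0,0,0,0],[0,0.006,0,0,0,0],[0,0.006,0,0,0,0]]}}

```text
time: 44.03
ee_pos: [0.5978, 0.2564, 0.1108]
eef_rot: [0.719, 0.695, -0.002, -0.001]
ft_force: [-10.1, -1.9, 3.6]
width: 0.0004
grip_force: 5.2
```

{"method": "drive_tool", "body": {"increments": [[0,-0.004,0,0,0,0],[0,-0.01,0,0,0,0],[0,-0.018,0,0,0,0],[0,-0.026,0,0,0,0],[0,-0.034,0,0,0,0]]}}

```text
time: 44.45
ee_pos: [0.5897, 0.2566, 0.111]
eef_rot: [0.72, 0.694, 0.0, 0.0]
ft_force: [-0.2, 0.4, 0.8]
width: 0.0006
grip_force: 0.0
```

{"method": "drive_tool", "body": {"increments": [[0,0.008,0,0,0,0],[0,0.016,0,0,0,0],[0,0.024,0,0,0,0],[0,0.032,0,0,0,0],[0,0.038,0,0,0,0]]}}

```text
time: 44.87
ee_pos: [0.5996, 0.2562, 0.1109]
eef_rot: [0.719, 0.695, -0.002, -0.001]
ft_force: [-13.0, -1.5, 6.4]
width: 0.0003
grip_force: 7.2
```

{"method": "drive_tool", "body": {"increments": [[0,0.001,0,0,0,0],[0,0.002,0,0,0,0],[0,0.003,0,0,0,0],[0,0.004,0,0,0,0],[0,0.004,0,0,0,0]]}}

```text
time: 45.28
ee_pos: [0.5996, 0.2562, 0.1109]
eef_rot: [0.719, 0.695, -0.002, -0.001]
ft_force: [-15.5, -4.3, 8.4]
width: 0.0004
grip_force: 8.2
```

{"method": "drive_tool", "body": {"increments": [[0,-0.006,0,0,0,0],[0,-0.012,0,0,0,0],[0,-0.02,0,0,0,0],[0,-0.028,0,0,0,0],[0,-0.034,0,0,0,0]]}}

```text
time: 45.7
ee_pos: [0.5908, 0.2565, 0.1109]
eef_rot: [0.72, 0.694, -0.001, -0.001]
ft_force: [-7.6, -1.7, 3.8]
width: 0.0006
grip_force: 4.1
```

{"method": "drive_tool", "body": {"increments": [[0,-0.008,0,0,0,0],[0,-0.016,0,0,0,0],[0,-0.024,0,0,0,0],[0,-0.032,0,0,0,0],[0,-0.04,0,0,0,0]]}}

```text
time: 46.12
ee_pos: [0.5792, 0.2568, 0.1109]
eef_rot: [0.72, 0.694, -0.001, -0.0]
ft_force: [-5.7, -2.2, 3.7]
width: 0.0004
grip_force: 3.2
```

{"method": "drive_tool", "body": {"increments": [[0,-0.008,0,0,0,0],[0,-0.016,0,0,0,0],[0,-0.024,0,0,0,0],[0,-0.032,0,0,0,0],[0,-0.04,0,0,0,0]]}}

```text
time: 46.53
ee_pos: [0.5675, 0.2571, 0.1109]
eef_rot: [0.72, 0.694, -0.001, -0.0]
ft_force: [-4.9, -2.6, 2.7]
width: 0.0006
grip_force: 2.7
```

{"method": "drive_tool", "body": {"increments": [[0,-0.008,0,0,0,0],[0,-0.016,0,0,0,0],[0,-0.024,0,0,0,0],[0,-0.032,0,0,0,0],[0,-0.04,0,0,0,0]]}}

```text
time: 46.95
ee_pos: [0.5556, 0.2574, 0.1109]
eef_rot: [0.72, 0.694, -0.001, -0.0]
ft_force: [-3.8, -1.4, 3.5]
width: 0.0003
grip_force: 2.5
```

{"method": "drive_tool", "body": {"increments": [[0,-0.006,0,0,0,0],[0,-0.012,0,0,0,0],[0,-0.018,0,0,0,0],[0,-0.024,0,0,0,0],[0,-0.03,0,0,0,0]]}}

```text
time: 47.37
ee_pos: [0.5474, 0.2582, 0.111]
eef_rot: [0.72, 0.694, 0.0, 0.0]
ft_force: [-0.5, 0.2, -0.7]
width: 0.0008
grip_force: 0.0
```

{"method": "drive_tool", "body": {"increments": [[0,-0.03,0,0,0,0],[0,-0.07,0,0,0,0],[0,-0.1,-0.05,0,0,0],[0,-0.12,-0.14,0,0,0],[0,-0.12,-0.23,0,0,0]], "claw": 0.5}}

```text
time: 47.78
ee_pos: [0.5091, 0.2599, 0.1803]
eef_rot: [0.719, 0.695, -0.001, -0.0]
ft_force: [-0.1, -0.9, 0.7]
width: 0.0258
grip_force: 0.0
```

{"method": "drive_tool", "body": {"increments": [[0,0.02,-0.06,0,0,0],[0,0.06,-0.07,0,0,0],[0,0.12,-0.07,0,0,0],[0,0.16,-0.07,0,0,0],[0,0.185,-0.07,0,0,0]]}}

```text
time: 48.2
ee_pos: [0.5676, 0.2572, 0.2008]
eef_rot: [0.72, 0.694, 0.0, 0.0]
ft_force: [-1.6, -0.2, 0.1]
width: 0.0429
grip_force: 0.0
```

```bash
python3 - <<'E'
from h import *
s=read_state();print(s["ee_pos"],s["width"]);print(inc([.567,.259,.127],np.radians(-1.8)))
im=camera("wrist");cv2.imwrite("pics/w15.png",im);im=camera("side");cv2.imwrite("pics/s15.png",im)
# front top edge in side view: predicted rows for candidate outer faces
c=get_calibration("side")
X=np.array([.9995,-.0314,0]);Y=np.array([.0314,.9995,0]);O=np.array([.774,.255,0])
for d in (.045,): 
    for off in (-.172,-.158): print([proj(c,O+X*(off-d)+Y*y+[0,0,.182]).round(1) for y in(-.128,.0)])
E
```

```text
[0.56757081 0.25720525 0.20078627] 0.04290686026505236
[0.0058, -0.0023, 0.246, 0.0009, -0.0004, -0.0068]
[array([255.1, 270. ]), array([228.6, 325. ])]
[array([248.8, 268. ]), array([221.7, 322.6])]
```

```bash
python3 - <<'E'
from h import *
im=cv2.imread("pics/s15.png");h=cv2.cvtColor(im,cv2.COLOR_BGR2HSV)
c=get_calibration("side");X=np.array([.9995,-.0314,0]);Y=np.array([.0314,.9995,0]);O=np.array([.774,.255,0])
for y in (-.10,-.08,-.06):
    print(y)
    for x in np.arange(-.24,-.145,.004):
        u,v=proj(c,O+X*x+Y*y+[0,0,.182]).round().astype(int);print(round(x,3),h[v,u].tolist(),end=" ")
    print()
E
```

```text
-0.1
-0.24 [114, 25, 51] -0.236 [114, 26, 49] -0.232 [108, 26, 50] -0.228 [114, 25, 51] -0.224 [110, 29, 52] -0.22 [120, 21, 49] -0.216 [120, 19, 53] -0.212 [120, 20, 51] -0.208 [111, 35, 51] -0.204 [107, 34, 53] -0.2 [120, 25, 52] -0.196 [0, 0, 10] -0.192 [100, 77, 10] -0.188 [105, 46, 11] -0.184 [0, 0, 11] -0.18 [120, 59, 13] -0.176 [90, 23, 11] -0.172 [90, 32, 8] -0.168 [120, 13, 20] -0.164 [150, 22, 23] -0.16 [105, 22, 23] -0.156 [130, 33, 23] -0.152 [120, 11, 24] -0.148 [140, 33, 23] 
-0.08
-0.24 [113, 20, 50] -0.236 [108, 25, 51] -0.232 [114, 24, 53] -0.228 [113, 20, 50] -0.224 [107, 34, 52] -0.22 [114, 25, 51] -0.216 [105, 20, 50] -0.212 [108, 25, 52] -0.208 [110, 31, 50] -0.204 [110, 29, 52] -0.2 [108, 25, 51] -0.196 [60, 32, 8] -0.192 [120, 36, 14] -0.188 [130, 51, 15] -0.184 [45, 34, 15] -0.18 [150, 43, 12] -0.176 [90, 18, 14] -0.172 [90, 36, 14] -0.168 [90, 23, 11] -0.164 [160, 59, 13] -0.16 [165, 36, 14] -0.156 [90, 23, 11] -0.152 [120, 34, 15] -0.148 [83, 85, 12] 
-0.06
-0.24 [110, 11, 67] -0.236 [105, 29, 53] -0.232 [96, 26, 49] -0.228 [114, 25, 51] -0.224 [108, 25, 51] -0.22 [130, 32, 24] -0.216 [113, 36, 28] -0.212 [105, 38, 27] -0.208 [105, 36, 28] -0.204 [98, 41, 25] -0.2 [113, 39, 26] -0.196 [120, 29, 26] -0.192 [100, 35, 22] -0.188 [110, 29, 26] -0.184 [110, 31, 25] -0.18 [120, 20, 26] -0.176 [109, 73, 28] -0.172 [108, 46, 28] -0.168 [111, 94, 27] -0.164 [19, 113, 61] -0.16 [108, 47, 27] -0.156 [109, 73, 28] -0.152 [18, 113, 63] -0.148 [109, 76, 27]
```

{"method": "drive_tool", "body": {"increments": [[0.005,0,0.04,0,0,0],[0.005,0,0.09,0,0,0],[0.005,0,0.13,0,0,0],[0.005,0,0.15,0,0,0],[0.005,0,0.15,0,0,0]]}}

```text
time: 48.72
ee_pos: [0.5653, 0.2585, 0.154]
eef_rot: [0.72, 0.694, -0.001, -0.0]
ft_force: [-0.3, -0.4, -0.7]
width: 0.0435
grip_force: 0.0
```

{"method": "drive_tool", "body": {"increments": [[0,0,0.02,0,0,0],[0,0,0.04,0,0,0],[0,0,0.06,0,0,0],[0,0,0.08,0,0,0],[0,0,0.095,0,0,0]]}}

```text
time: 49.13
ee_pos: [0.5665, 0.2588, 0.1267]
eef_rot: [0.72, 0.694, -0.0, -0.0]
ft_force: [-0.4, -0.4, -0.1]
width: 0.0434
grip_force: 0.0
```

{"method": "drive_tool", "body": {"increments": [[0,0,0,0,0,0],[0,0,0,0,0,0],[0,0,0,0,0,0],[0,0,0,0,0,0],[0,0,0,0,0,0]], "claw": 1.0, "force": 20}}

```text
time: 49.55
ee_pos: [0.5668, 0.259, 0.1278]
eef_rot: [0.72, 0.694, 0.0, 0.0]
ft_force: [0.1, 0.4, -0.6]
width: 0.0179
grip_force: 0.0
```

{"method": "drive_tool", "body": {"increments": [[0,0,0,0,0,0],[0,0,0,0,0,0],[0,0,0,0,0,0],[0,0,0,0,0,0],[0,0,0,0,0,0]]}}

```text
time: 49.97
ee_pos: [0.5668, 0.259, 0.1277]
eef_rot: [0.72, 0.694, 0.0, 0.0]
ft_force: [0.1, 0.2, 2.3]
width: 0.0136
grip_force: 20.0
```

{"method": "drive_tool", "body": {"increments": [[0,-0.01,0,0,0,0],[0,-0.03,0,0,0,0],[0,-0.05,0,0,0,0],[0,-0.075,0,0,0,0],[0,-0.1,0,0,0,0]]}}

```text
time: 50.38
ee_pos: [0.5359, 0.2598, 0.1277]
eef_rot: [0.72, 0.694, -0.0, 0.0]
ft_force: [0.1, -2.5, 6.1]
width: 0.0141
grip_force: 20.0
```

{"method": "drive_tool", "body": {"increments": [[0,-0.022,0,0,0,0],[0,-0.044,0,0,0,0],[0,-0.066,0,0,0,0],[0,-0.088,0,0,0,0],[0,-0.11,0,0,0,0]]}}

```text
time: 50.8
ee_pos: [0.5029, 0.2606, 0.1276]
eef_rot: [0.72, 0.694, -0.0, 0.001]
ft_force: [1.2, -2.0, 6.0]
width: 0.014
grip_force: 20.0
```

{"method": "drive_tool", "body": {"increments": [[0,-0.022,0,0,0,0],[0,-0.044,0,0,0,0],[0,-0.066,0,0,0,0],[0,-0.088,0,0,0,0],[0,-0.105,0,0,0,0]]}}

```text
time: 51.22
ee_pos: [0.4714, 0.2615, 0.1276]
eef_rot: [0.72, 0.694, -0.0, 0.001]
ft_force: [1.0, -2.5, 7.5]
width: 0.014
grip_force: 20.0
```

{"method": "drive_tool", "body": {"increments": [[0,-0.015,0,0,0,0],[0,-0.03,0,0,0,0],[0,-0.045,0,0,0,0],[0,-0.06,0,0,0,0],[0,-0.06,0,0,0,0]]}}

```text
time: 51.63
ee_pos: [0.453, 0.2619, 0.1276]
eef_rot: [0.72, 0.694, -0.001, 0.001]
ft_force: [-1.2, -4.8, 8.0]
width: 0.0138
grip_force: 20.0
```

{"method": "drive_tool", "body": {"increments": [[0,0,0,0,0,0],[0,0,0,0,0,0],[0,0,0,0,0,0],[0,0,-0.02,0,0,0],[0,0,-0.07,0,0,0]], "claw": 0.6}}

```text
time: 52.05
ee_pos: [0.4529, 0.2623, 0.1471]
eef_rot: [0.72, 0.694, -0.002, -0.001]
ft_force: [-0.1, -0.0, -0.4]
width: 0.0333
grip_force: 0.0
```

{"method": "drive_tool", "body": {"increments": [[0,0,-0.08,0,0,0],[0,0,-0.16,0,0,0],[-0.02,0,-0.22,0,0,0],[-0.1,0.01,-0.22,0,0,0],[-0.22,0.04,-0.22,0,0,0]]}}

```text
time: 52.47
ee_pos: [0.4628, 0.1999, 0.2161]
eef_rot: [0.717, 0.697, 0.001, -0.0]
ft_force: [1.1, -0.0, -1.4]
width: 0.0351
grip_force: 0.0
```

{"method": "drive_tool", "body": {"increments": [[-0.13,0.02,0,0,0,0],[-0.26,0.04,0,0,0,0],[-0.39,0.06,0,0,0,0],[-0.52,0.08,0,0,0,0],[-0.65,0.1,0,0,0,0]]}}

```text
time: 52.88
ee_pos: [0.4865, -0.0011, 0.2149]
eef_rot: [0.72, 0.694, 0.0, 0.0]
ft_force: [1.3, 0.5, 0.5]
width: 0.0349
grip_force: 0.0
```

{"method": "drive_tool", "body": {"increments": [[-0.13,0.02,0.02,0,0,0],[-0.26,0.04,0.06,0,0,0],[-0.38,0.07,0.12,0,0,0],[-0.5,0.1,0.18,0,0,0],[-0.6,0.13,0.24,0,0,0]]}}

```text
time: 53.3
ee_pos: [0.5191, -0.1836, 0.142]
eef_rot: [0.72, 0.694, -0.0, 0.0]
ft_force: [-0.0, -0.4, 0.8]
width: 0.0346
grip_force: 0.0
```

```bash
python3 - <<'E'
from h import *
s=read_state();print(s["ee_pos"],s["width"],s["time"])
im=camera("top");c=get_calibration("top");cv2.imwrite("pics/t16.png",im)
def rep(c,im,z):
  for r,ar in blobs(im,amin=300,amax=900):
    if 260<r[0][0]<420 and 190<r[0][1]<260:
        b=np.array([onz(c,q,z)[:2] for q in cv2.boxPoints(r)]);print(np.round(r[0]),b.mean(0).round(4))
rep(c,im,.046)
wl(z=.046,amin=800)
print(inc([.520,-.2503,.0067],np.radians(-1.7)))
E
```

```text
[ 0.51910452 -0.18357282  0.14197212] 0.034626854407561886 53.3
px [288. 226.] xy [ 0.5248 -0.2159] size [0.0545 0.0755] yaw 177.7
[-0.2135, 0.0211, 0.4406, -0.0063, -0.0008, -0.0174]
```

{"method": "drive_tool", "body": {"increments": [[-0.1,0,0,0,0,0],[-0.2,0.01,0,0,0,0],[-0.3,0.01,0,0,0,0],[-0.38,0.02,0,0,0,-0.01],[-0.42,0.02,0,0,0,-0.01]]}}

```text
time: 53.82
ee_pos: [0.5202, -0.3098, 0.1426]
eef_rot: [0.718, 0.696, -0.0, 0.0]
ft_force: [0.0, -0.5, 0.6]
width: 0.035
grip_force: 0.0
```

{"method": "drive_tool", "body": {"increments": [[0,0,0,0,0,0],[0,0,0,0,0,0],[0,0,0,0,0,0],[0,0,0,0,0,0],[0,0,0,0,0,0]]}}

```text
time: 54.23
ee_pos: [0.5212, -0.3052, 0.1428]
eef_rot: [0.716, 0.698, 0.0, 0.0]
ft_force: [0.4, -1.0, -0.5]
width: 0.0347
grip_force: 0.0
```

```bash
python3 - <<'E'
from h import *
s=read_state();print(s["ee_pos"])
wl(z=.046,amin=800)
print(inc([.520,-.2503,.0067],np.radians(-1.7)))
E
```

```text
[ 0.52116954 -0.30523188  0.14276637]
px [275. 133.] xy [ 0.52   -0.2482] size [0.0681 0.1044] yaw -89.5
px [546.  36.] xy [ 0.7393 -0.1761] size [0.0209 0.0536] yaw -77.4
[0.1843, -0.0086, 0.4534, 0.0004, 0.0001, 0.004]
```

{"method": "drive_tool", "body": {"increments": [[0.05,0,0.05,0,0,0],[0.11,0,0.12,0,0,0],[0.16,-0.006,0.19,0,0,0],[0.186,-0.006,0.26,0,0,0],[0.186,-0.006,0.3,0,0,0]]}}

```text
time: 54.7
ee_pos: [0.5199, -0.2478, 0.0505]
eef_rot: [0.716, 0.698, -0.0, -0.001]
ft_force: [0.1, -0.5, -0.5]
width: 0.035
grip_force: 0.0
```

{"method": "drive_tool", "body": {"increments": [[0,0,0.03,0,0,0],[0,0,0.07,0,0,0],[0,0,0.11,0,0,0],[0,0,0.14,0,0,0],[0,0,0.152,0,0,0]]}}

```text
time: 55.12
ee_pos: [0.52, -0.2515, 0.0063]
eef_rot: [0.717, 0.697, -0.0, -0.0]
ft_force: [-16.9, 4.5, 38.7]
width: 0.0352
grip_force: 19.5
```

{"method": "drive_tool", "body": {"increments": [[0,0,0,0,0,0],[0,0,0,0,0,0],[0,0,0,0,0,0],[0,0,0,0,0,0],[0,0,0,0,0,0]], "claw": 1.0, "force": 50}}

```text
time: 55.53
ee_pos: [0.5205, -0.2511, 0.0069]
eef_rot: [0.717, 0.697, -0.0, 0.0]
ft_force: [-0.2, -0.2, 0.1]
width: 0.0119
grip_force: 50.0
```

{"method": "drive_tool", "body": {"increments": [[0,0,0,0,0,0],[0,0,0,0,0,0],[0,0,-0.02,0,0,0],[0,0,-0.06,0,0,0],[0,0,-0.11,0,0,0]]}}

```text
time: 55.95
ee_pos: [0.5198, -0.2506, 0.0401]
eef_rot: [0.717, 0.697, -0.0, -0.001]
ft_force: [0.4, -0.7, -1.5]
width: 0.0116
grip_force: 50.0
```

{"method": "drive_tool", "body": {"increments": [[0,0,-0.09,0,0,0],[0,0,-0.19,0,0,0],[0,0,-0.3,0,0,0],[0,0,-0.41,0,0,0],[0,0,-0.5,0,0,0]]}}

```text
time: 56.37
ee_pos: [0.5208, -0.2508, 0.1936]
eef_rot: [0.717, 0.697, 0.0, 0.001]
ft_force: [1.1, -0.7, -2.4]
width: 0.0114
grip_force: 50.0
```

{"method": "drive_tool", "body": {"increments": [[0,0,-0.05,0,0,0],[0,0,-0.1,0,0,0],[0,0,-0.12,0,0,0],[0,0,-0.12,0,0,0],[0,0,-0.12,0,0,0]]}}

```text
time: 56.78
ee_pos: [0.5203, -0.2508, 0.2256]
eef_rot: [0.717, 0.697, -0.0, -0.0]
ft_force: [0.4, 0.6, -3.3]
width: 0.0116
grip_force: 50.0
```

```bash
python3 - <<'E'
from h import *
s=read_state();print(s["ee_pos"],s["width"],s["ft_force"],s["time"]);print(inc([.530,.260,.225],np.radians(-1.8)));heldlid()
E
```

```text
[ 0.52030614 -0.25082402  0.22564268] 0.011552739021481788 [ 0.37987112  0.56736747 -3.34094193] 56.7833
[1.703, -0.0154, 0.0022, -0.0002, -0.0, 0.0044]
far edge x 0.0574 0.0575 edge angle deg 0.06 sides y -0.0344 0.034 px 209.0 346.0 157.0
```

{"method": "drive_tool", "body": {"increments": [[0.05,0,0,0,0,0],[0.14,0,0,0,0,0],[0.26,0,0,0,0,0],[0.38,0,0,0,0,0],[0.5,0,0,0,0,0]]}}

```text
time: 57.25
ee_pos: [0.5239, -0.0988, 0.2248]
eef_rot: [0.717, 0.697, -0.0, -0.001]
ft_force: [0.6, -0.2, -1.9]
width: 0.0115
grip_force: 50.0
```

{"method": "drive_tool", "body": {"increments": [[0.12,0,0,0,0,0],[0.25,0,0,0,0,0],[0.38,0,0,0,0,0],[0.5,0,0,0,0,0],[0.62,0,0,0,0,0]]}}

```text
time: 57.67
ee_pos: [0.5288, 0.0873, 0.2251]
eef_rot: [0.717, 0.697, -0.001, -0.0]
ft_force: [0.3, -0.6, -2.4]
width: 0.0115
grip_force: 50.0
```

{"method": "drive_tool", "body": {"increments": [[0.12,0,0,0,0,0],[0.25,0,0,0,0,0],[0.38,0,0,0,0,0],[0.48,0,0,0,0,0],[0.56,0,0,0,0,0]]}}

```text
time: 58.08
ee_pos: [0.5328, 0.2564, 0.2248]
eef_rot: [0.716, 0.698, -0.001, -0.001]
ft_force: [-0.6, -1.0, -2.9]
width: 0.0119
grip_force: 50.0
```

{"method": "drive_tool", "body": {"increments": [[0,0,0,0,0,0],[0,0,0,0,0,0],[0,0,0,0,0,0],[0,0,0,0,0,0],[0,0,0,0,0,0]]}}

```text
time: 58.5
ee_pos: [0.5349, 0.2515, 0.2257]
eef_rot: [0.718, 0.696, -0.0, 0.0]
ft_force: [1.0, -0.8, -2.7]
width: 0.0115
grip_force: 50.0
```

```bash
python3 - <<'E'
from h import *
s=read_state();print(s["ee_pos"],s["width"],s["ft_force"],s["time"]);print(inc([.530,.260,.125],np.radians(-1.8)))
im=camera("wrist");cv2.imwrite("pics/w17.png",im);cv2.imwrite("pics/s17.png",camera("side"));heldlid()
# drawer inside: where should front inner face/back appear
c=get_calibration("wrist");print(proj(c,[.46,.26,.182]),proj(c,[.46,.388,.182]))
E
```

```text
[0.53492203 0.25150878 0.22565813] 0.011539989122200698 [ 1.03068831 -0.79242905 -2.68679138] 58.5
[0.0281, -0.0173, 0.3355, 0.0, 0.001, 0.0018]
far edge x 0.0579 0.058 edge angle deg 0.06 sides y -0.0359 0.0345 px 206.0 347.0 156.0
[180.44249748 209.57547982] [158.07686797  23.17039883]
```

{"method": "drive_tool", "body": {"increments": [[0.02,-0.012,0,0,0,0],[0.028,-0.016,0.03,0,0,0],[0.028,-0.016,0.08,0,0,0],[0.028,-0.016,0.13,0,0,0],[0.028,-0.016,0.18,0,0,0]]}}

```text
time: 59.07
ee_pos: [0.5296, 0.2619, 0.1706]
eef_rot: [0.717, 0.697, -0.0, -0.0]
ft_force: [0.9, 0.6, -3.1]
width: 0.0115
grip_force: 50.0
```

{"method": "drive_tool", "body": {"increments": [[0,0,0.04,0,0,0],[0,0,0.08,0,0,0],[0,0,0.12,0,0,0],[0,0,0.15,0,0,0],[0,0,0.16,0,0,0]]}}

```text
time: 59.48
ee_pos: [0.5294, 0.261, 0.1221]
eef_rot: [0.717, 0.697, -0.001, -0.0]
ft_force: [-0.6, 0.1, -2.4]
width: 0.0118
grip_force: 50.0
```

{"method": "drive_tool", "body": {"increments": [[0,0,0.01,0,0,0],[0,0,0.02,0,0,0],[0,0,0.03,0,0,0],[0,0,0.04,0,0,0],[0,0,0.045,0,0,0]]}}

```text
time: 59.9
ee_pos: [0.5301, 0.2613, 0.1102]
eef_rot: [0.717, 0.697, 0.0, 0.0]
ft_force: [-0.5, -0.1, -2.8]
width: 0.0118
grip_force: 50.0
```

{"method": "drive_tool", "body": {"increments": [[0,0,0.004,0,0,0],[0,0,0.008,0,0,0],[0,0,0.012,0,0,0],[0,0,0.015,0,0,0],[0,0,0.015,0,0,0]]}}

```text
time: 60.32
ee_pos: [0.53, 0.2613, 0.1057]
eef_rot: [0.717, 0.697, -0.0, 0.0]
ft_force: [1.0, -0.4, -2.5]
width: 0.0114
grip_force: 50.0
```

{"method": "drive_tool", "body": {"increments": [[0,0,0.003,0,0,0],[0,0,0.006,0,0,0],[0,0,0.008,0,0,0],[0,0,0.008,0,0,0],[0,0,0.008,0,0,0]]}}

```text
time: 60.73
ee_pos: [0.5301, 0.2613, 0.1034]
eef_rot: [0.717, 0.697, -0.0, 0.0]
ft_force: [-0.2, 0.1, -3.2]
width: 0.0116
grip_force: 50.0
```

{"method": "drive_tool", "body": {"increments": [[0,0,0.003,0,0,0],[0,0,0.006,0,0,0],[0,0,0.008,0,0,0],[0,0,0.008,0,0,0],[0,0,0.008,0,0,0]]}}

```text
time: 61.15
ee_pos: [0.5314, 0.2615, 0.1027]
eef_rot: [0.717, 0.697, 0.001, 0.001]
ft_force: [-0.1, -2.3, 9.0]
width: 0.0116
grip_force: 50.0
```

{"method": "drive_tool", "body": {"increments": [[0,0,-0.004,0,0,0],[0,0,-0.004,0,0,0],[0,0,-0.004,0,0,0],[0,0,-0.004,0,0,0],[0,0,-0.004,0,0,0]], "claw": 0.6, "force": 20}}

```text
time: 61.57
ee_pos: [0.5305, 0.2616, 0.1026]
eef_rot: [0.717, 0.697, 0.0, 0.0]
ft_force: [0.3, 0.0, 4.8]
width: 0.0328
grip_force: 2.2
```

{"method": "drive_tool", "body": {"increments": [[0,0,-0.03,0,0,0],[0,0,-0.08,0,0,0],[0,0,-0.16,0,0,0],[0,0,-0.25,0,0,0],[0,0,-0.33,0,0,0]]}}

```text
time: 61.98
ee_pos: [0.5296, 0.2614, 0.2028]
eef_rot: [0.717, 0.697, -0.0, -0.0]
ft_force: [0.8, 0.2, 0.8]
width: 0.0348
grip_force: 0.0
```

{"method": "drive_tool", "body": {"increments": [[0,-0.04,-0.06,0,0,0],[0,-0.14,-0.06,0,0,0],[0,-0.26,-0.06,0,0,0],[0,-0.38,-0.06,0,0,0],[0,-0.48,-0.06,0,0,0]], "claw": 1.0}}

```text
time: 62.4
ee_pos: [0.3835, 0.2657, 0.2191]
eef_rot: [0.717, 0.697, -0.001, -0.0]
ft_force: [-0.9, -0.2, -0.0]
width: 0.0091
grip_force: 0.0
```

```bash
python3 - <<'E'
from h import *
s=read_state();print(s["ee_pos"],s["width"],s["time"])
im=camera("top");c=get_calibration("top");cv2.imwrite("pics/t18.png",im)
for r,ar in blobs(im,amin=100,amax=9000):
    if 120<r[0][0]<230 and 80<r[0][1]<280: 
        b=np.array([onz(c,q,.142)[:2] for q in cv2.boxPoints(r)]);print(np.round(r[0]),np.round(r[1]),b.mean(0).round(3))
h=cv2.cvtColor(im,cv2.COLOR_BGR2HSV);m=((h[...,1]<70)&(h[...,2]>130)).astype(np.uint8)
cs,_=cv2.findContours(m,cv2.RETR_EXTERNAL,cv2.CHAIN_APPROX_NONE)
for k in cs:
    r=cv2.minAreaRect(k)
    if cv2.contourArea(k)>60 and 120<r[0][0]<230 and 150<r[0][1]<280:
        b=np.array([onz(c,q,.142)[:2] for q in cv2.boxPoints(r)]);e=b[1:]-b[:-1];L=np.linalg.norm(e,axis=1);i=L.argmax();print("white",np.round(r[0]),b.mean(0).round(3),L.round(3),np.degrees(np.arctan2(e[i,1],e[i,0])).round(1))
E
```

```text
[0.38350722 0.2656897  0.21907291] 0.009115048527148197 62.4
white [161. 220.] [0.529 0.264] [0.069 0.107 0.069] -91.6
white [142. 173.] [0.668 0.325] [0.116 0.06  0.116] -89.8
```

{"method": "drive_tool", "body": {"increments": [[0,0,0.04,0,0,0],[0,0,0.11,0,0,0],[0,0,0.2,0,0,0],[0,0,0.29,0,0,0],[0,0,0.36,0,0,0]]}}

```text
time: 62.87
ee_pos: [0.3857, 0.2647, 0.1089]
eef_rot: [0.717, 0.697, -0.001, -0.0]
ft_force: [1.1, -0.4, 0.3]
width: 0.0007
grip_force: 0.0
```

{"method": "drive_tool", "body": {"increments": [[0,0.03,0,0,0,0],[0,0.06,0,0,0,0],[0,0.09,0,0,0,0],[0,0.11,0,0,0,0],[0,0.12,0,0,0,0]]}}

```text
time: 63.28
ee_pos: [0.4242, 0.2645, 0.1123]
eef_rot: [0.717, 0.697, 0.001, 0.0]
ft_force: [0.1, -0.2, -0.3]
width: 0.0003
grip_force: 0.0
```

{"method": "drive_tool", "body": {"increments": [[0,0.01,0,0,0,0],[0,0.02,0,0,0,0],[0,0.03,0,0,0,0],[0,0.045,0,0,0,0],[0,0.06,0,0,0,0]]}}

```text
time: 63.7
ee_pos: [0.4403, 0.264, 0.1113]
eef_rot: [0.717, 0.697, -0.0, 0.0]
ft_force: [-0.5, 0.3, 0.7]
width: 0.0003
grip_force: 0.4
```

{"method": "drive_tool", "body": {"increments": [[0,0.02,0,0,0,0],[0,0.04,0,0,0,0],[0,0.06,0,0,0,0],[0,0.08,0,0,0,0],[0,0.1,0,0,0,0]]}}

```text
time: 64.12
ee_pos: [0.4708, 0.2631, 0.1112]
eef_rot: [0.717, 0.697, 0.0, -0.0]
ft_force: [-0.6, 0.9, 0.7]
width: 0.0002
grip_force: 0.5
```

{"method": "drive_tool", "body": {"increments": [[0,0.022,0,0,0,0],[0,0.044,0,0,0,0],[0,0.066,0,0,0,0],[0,0.088,0,0,0,0],[0,0.11,0,0,0,0]]}}

```text
time: 64.53
ee_pos: [0.5037, 0.2621, 0.1112]
eef_rot: [0.717, 0.697, -0.0, 0.0]
ft_force: [-1.1, 1.2, 0.1]
width: 0.0003
grip_force: 0.5
```

{"method": "drive_tool", "body": {"increments": [[0,0.022,0,0,0,0],[0,0.044,0,0,0,0],[0,0.066,0,0,0,0],[0,0.088,0,0,0,0],[0,0.11,0,0,0,0]]}}

```text
time: 64.95
ee_pos: [0.5367, 0.2612, 0.1112]
eef_rot: [0.717, 0.697, -0.0, 0.0]
ft_force: [-1.0, 1.6, 0.7]
width: 0.0004
grip_force: 0.5
```

{"method": "drive_tool", "body": {"increments": [[0,0.02,0,0,0,0],[0,0.04,0,0,0,0],[0,0.06,0,0,0,0],[0,0.075,0,0,0,0],[0,0.09,0,0,0,0]]}}

```text
time: 65.37
ee_pos: [0.5624, 0.2604, 0.1111]
eef_rot: [0.717, 0.697, -0.001, -0.0]
ft_force: [-8.0, -1.2, 3.4]
width: 0.0002
grip_force: 3.7
```

```bash
python3 - <<'E'
from h import *
s=read_state();print(s["ee_pos"],s["ft_force"],s["time"]);print((.597-s["ee_pos"][0])/.3)
E
```

```text
[0.56243902 0.2604287  0.11107115] [-8.04690805 -1.20327012  3.37166381] 65.3667
0.11520326523600281
```

{"method": "drive_tool", "body": {"increments": [[0,0.018,0,0,0,0],[0,0.036,0,0,0,0],[0,0.054,0,0,0,0],[0,0.07,0,0,0,0],[0,0.08,0,0,0,0]]}}

```text
time: 65.78
ee_pos: [0.5862, 0.2598, 0.1111]
eef_rot: [0.717, 0.697, -0.001, -0.001]
ft_force: [-9.4, -1.1, 4.3]
width: 0.0005
grip_force: 4.7
```

{"method": "drive_tool", "body": {"increments": [[0,0.01,0,0,0,0],[0,0.02,0,0,0,0],[0,0.028,0,0,0,0],[0,0.035,0,0,0,0],[0,0.037,0,0,0,0]]}}

```text
time: 66.2
ee_pos: [0.5967, 0.2595, 0.1111]
eef_rot: [0.717, 0.697, -0.002, -0.001]
ft_force: [-11.6, -1.2, 5.6]
width: 0.0004
grip_force: 5.6
```

Now I let go slowly and check that the latch holds.

{"method": "drive_tool", "body": {"increments": [[0,-0.006,0,0,0,0],[0,-0.012,0,0,0,0],[0,-0.018,0,0,0,0],[0,-0.024,0,0,0,0],[0,-0.03,0,0,0,0]]}}

```text
time: 66.62
ee_pos: [0.588, 0.2598, 0.1111]
eef_rot: [0.717, 0.697, -0.001, -0.0]
ft_force: [-7.2, -2.0, 3.2]
width: 0.0003
grip_force: 3.8
```

{"method": "drive_tool", "body": {"increments": [[0,0.01,0,0,0,0],[0,0.02,0,0,0,0],[0,0.028,0,0,0,0],[0,0.035,0,0,0,0],[0,0.0355,0,0,0,0]]}}

```text
time: 67.03
ee_pos: [0.5982, 0.2595, 0.111]
eef_rot: [0.717, 0.697, -0.002, -0.001]
ft_force: [-10.7, -2.5, 5.9]
width: 0.0006
grip_force: 5.7
```

{"method": "drive_tool", "body": {"increments": [[0,0,0,0,0,0],[0,-0.01,0,0,0,0],[0,-0.018,0,0,0,0],[0,-0.026,0,0,0,0],[0,-0.033,0,0,0,0]]}}

```text
time: 67.45
ee_pos: [0.5903, 0.2594, 0.1112]
eef_rot: [0.717, 0.697, 0.0, 0.0]
ft_force: [0.3, 0.2, 0.1]
width: 0.0003
grip_force: 0.0
```

{"method": "drive_tool", "body": {"increments": [[0,-0.04,0,0,0,0],[0,-0.1,0,0,0,0],[0,-0.18,-0.04,0,0,0],[0,-0.28,-0.1,0,0,0],[0,-0.38,-0.16,0,0,0]]}}

```text
time: 67.87
ee_pos: [0.4751, 0.2624, 0.1591]
eef_rot: [0.717, 0.697, -0.0, -0.0]
ft_force: [0.1, 1.1, 0.5]
width: 0.0007
grip_force: 0.0
```

{"method": "drive_tool", "body": {"increments": [[-0.1,0,-0.05,0,0,0],[-0.2,0,-0.1,0,0,0],[-0.3,0,-0.12,0,0,0],[-0.38,0,-0.12,0,0,0],[-0.42,0,-0.12,0,0,0]]}}

```text
time: 68.28
ee_pos: [0.4733, 0.1332, 0.196]
eef_rot: [0.718, 0.696, 0.0, 0.001]
ft_force: [0.7, -0.3, 0.8]
width: 0.0005
grip_force: 0.0
```

{"method": "drive_tool", "body": {"increments": [[0,0,0,0,0,0],[0,0,0,0,0,0],[0,0,0,0,0,0],[0,0,0,0,0,0],[0,0,0,0,0,0]]}}

```text
time: 68.7
ee_pos: [0.4723, 0.1381, 0.1951]
eef_rot: [0.716, 0.698, 0.0, -0.0]
ft_force: [0.2, -0.0, 0.2]
width: 0.0002
grip_force: 0.0
```

```bash
python3 - <<'E'
from h import *
for n in ("top","side"):
    a=cv2.imread(f"pics/{n}0.png").astype(int);im=camera(n);b=im.astype(int);cv2.imwrite(f"pics/{n}F.png",im)
    c=get_calibration(n)
    for (r,ar) in blobs(im,amin=12,amax=3000):
        p=onz(c,r[0],.01)
        if .3<p[0]<.95 and -.6<p[1]<.5: print(n,np.round(r[0],1),ar,p[:2].round(3))
    # unit region difference
    R0={"top":(slice(80,215),slice(110,222)),"side":(slice(225,410),slice(20,240))}[n]
    d=np.abs(a-b).max(2)[R0];print(n,"unit region changed px",(d>40).sum(),"at",np.argwhere(d>40)[:6].tolist())
print(read_state()["ee_pos"],read_state()["time"])
E
```

```text
top [361.4 277. ] 393.5 [ 0.359 -0.342]
top [214.7 244.2] 88.0 [0.459 0.125]
top [404.5 202. ] 274.5 [ 0.597 -0.48 ]
top [378.9 171.1] 280.5 [ 0.696 -0.399]
top [253.9 136.3] 21.5 [0.808 0.003]
top [305.5 140. ] 482.0 [ 0.796 -0.163]
top [259.1 126.8] 15.0 [ 0.839 -0.013]
top unit region changed px 440 at [[122, 72], [122, 73], [122, 74], [122, 75], [122, 76], [122, 77]]
side [297.7 320.7] 157.0 [0.459 0.129]
side [189.9 214.7] 17.5 [ 0.847 -0.091]
side [373.5 191.9] 447.5 [ 0.361 -0.344]
side [203.4 176.4] 28.0 [ 0.88  -0.251]
side [217.9 190.9] 525.0 [ 0.81  -0.205]
side unit region changed px 179 at [[0, 217], [0, 218], [0, 219], [1, 216], [1, 217], [1, 218]]
[0.47230959 0.13771618 0.19513038] 68.8
```

```bash
python3 -c "
from bench import *
print(close_job())"
```

```text
the job is handed in; nothing more can be done
None
```

The job is handed in: the three adapters are in the tub, its lid is snapped down, the tub stands in the upper drawer, the drawer is shut and latched, and nothing else on the desk moved in the camera check.

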